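# Bleed the glue pot and rack the brushes

## Task

Close down the gluing station. First bleed the air-fed glue pot: unscrew the small knurled lock nut of the bleed valve on its lid all the way to its stop, then press the freed valve pin down, hold it for about two seconds to let the air out, and let it spring back; leave the nut open. Then take every glue brush out of the upright caddy and hang each by its collar, bristles down, on an empty forked hook of the drying carousel, turning the carousel to bring the empty hooks round to you; do not disturb the other things on the bench.

Things in the scene. Friction and masses are not known exactly. Their poses are not given: they have to be found in the camera images.
- pot: air-fed glue pot: an upright steel tank, 134 mm across and 150 mm high to the flat top of its clamped aluminium lid, fixed to the bench. Origin: centre of its underside; z up. The bleed valve stands upright on the lid; nothing within 45 mm of its axis rises above the lid; its lowest 8 mm are a hexagon foot 23 mm across
- nut_mid (a point): middle of the brass lock nut, 16 mm in diameter and 14 mm high, knurled, on the vertical axis of the bleed valve. Below it is a slim stem, 12 mm in diameter, standing out of the lid: the nut's underside is 30 mm above the lid when tight. Rises 4 mm for each full turn
- lock_nut (a joint): turn of the lock nut in rad: 0 tight, grows as it is unscrewed (counter-clockwise from above), stops at 6.6 (a little over one turn); the nut stays on the pin. Stiff to 0.015 N m. As long as it is tight the pin cannot go down
- pin_tip (a point): flat end of the steel valve pin, 7 mm in diameter, which sticks up through the nut: 14 mm above the nut's top when tight, 10 mm when the nut is open
- valve_pin (a joint): how far the valve pin is pressed down, in m: 0 up, grows downwards. A spring pushes it back (4.5 N to start, 9 N at 3 mm). With the nut fully open it goes down about 4 mm and the air escapes from about 2.5 mm
- turn_knob (a point): middle of the round black turning knob on top of the drying carousel's upright axis, 41 mm in diameter, 30 mm high, its middle 201 mm above the bench. The carousel: a fixed white drip tray 260 mm across and 6 mm high, a post, and a rotor with six forked hooks 60 degrees apart; three hooks next to one another are taken by dry brushes, which stay
- carousel (a joint): turn of the rotor in rad, counter-clockwise from above; it stays where it is left (0.06 N m of friction) and turns from -6.6 to 6.6. Turn it by the knob, or by pushing a hook arm
- hook0 (a point): seat of the first empty forked hook, 102 mm from the carousel's axis, 150 mm above the bench, at the top face of the fork's two level prongs. The fork is open outwards: a slot 18 mm wide, prongs 7 mm wide and thick, from 90 to 126 mm from the axis, with a lip 6.5 mm high at the tips. x, y and z axes turn with the rotor; hook 0 lies on the rotor's x axis, hook 1 60 and hook 2 120 degrees counter-clockwise of it
- hook1 (a point): seat of the second empty forked hook, 102 mm from the carousel's axis, 150 mm above the bench, at the top face of the fork's two level prongs. The fork is open outwards: a slot 18 mm wide, prongs 7 mm wide and thick, from 90 to 126 mm from the axis, with a lip 6.5 mm high at the tips. x, y and z axes turn with the rotor; hook 0 lies on the rotor's x axis, hook 1 60 and hook 2 120 degrees counter-clockwise of it
- hook2 (a point): seat of the third empty forked hook, 102 mm from the carousel's axis, 150 mm above the bench, at the top face of the fork's two level prongs. The fork is open outwards: a slot 18 mm wide, prongs 7 mm wide and thick, from 90 to 126 mm from the axis, with a lip 6.5 mm high at the tips. x, y and z axes turn with the rotor; hook 0 lies on the rotor's x axis, hook 1 60 and hook 2 120 degrees counter-clockwise of it
- caddy: upright brush caddy, fixed: three square white ceramic pots in a row in a wooden rack, 200 mm (x) by 64 mm (y), the rims 110 mm above the bench. The pots are centred at -66, 0 and 66 mm along x, 48 mm wide inside, walls 4 mm, their floors 14 mm above the bench. Origin: centre of its underside
- brush0: round glue brush 0, 195 mm long, about 85 g (absent in some starts), all round about its z axis. Origin: middle of the bristle end, z along the handle. From there: bristles 38 mm in diameter to 52 mm, ferrule 30 mm to 86 mm, neck 11 mm to 130 mm, drip collar 32 mm in diameter from 130 to 138 mm, plain handle end 17 mm in diameter from 138 to 195 mm. It stands bristles down in a pot of the caddy, its handle end about 99 mm above the rim
- brush1: round glue brush 1, 195 mm long, about 85 g (absent in some starts), all round about its z axis. Origin: middle of the bristle end, z along the handle. From there: bristles 38 mm in diameter to 52 mm, ferrule 30 mm to 86 mm, neck 11 mm to 130 mm, drip collar 32 mm in diameter from 130 to 138 mm, plain handle end 17 mm in diameter from 138 to 195 mm. It stands bristles down in a pot of the caddy, its handle end about 99 mm above the rim
- brush2: round glue brush 2, 195 mm long, about 85 g (absent in some starts), all round about its z axis. Origin: middle of the bristle end, z along the handle. From there: bristles 38 mm in diameter to 52 mm, ferrule 30 mm to 86 mm, neck 11 mm to 130 mm, drip collar 32 mm in diameter from 130 to 138 mm, plain handle end 17 mm in diameter from 138 to 195 mm. It stands bristles down in a pot of the caddy, its handle end about 99 mm above the rim
- collar0 (a point): underside of brush 0's drip collar, on the brush's axis, 130 mm from the bristle end: when the brush hangs, its neck is in the slot of a fork and this point is at the hook's seat; it may swing a little there
- collar1 (a point): underside of brush 1's drip collar, on the brush's axis, 130 mm from the bristle end: when the brush hangs, its neck is in the slot of a fork and this point is at the hook's seat; it may swing a little there
- collar2 (a point): underside of brush 2's drip collar, on the brush's axis, 130 mm from the bristle end: when the brush hangs, its neck is in the slot of a fork and this point is at the hook's seat; it may swing a little there
- folder: bystander: bone folder lying flat, 150 x 22 x 6 mm; origin under its centre
- paste_jar: bystander: white lidded paste jar, 72 mm across, 85 mm high; origin under its centre
- spool: bystander: wooden spool of linen thread, 44 mm across, 54 mm high; origin under its centre
- tape_roll: bystander: roll of brown paper tape lying flat, 92 mm across, 48 mm high; origin under its centre
- weight: bystander: steel weight, 75 x 55 x 34 mm with a small knob, 52 mm high in all; origin under its centre
- spatula: bystander: spatula 190 mm long lying flat; origin under its middle

How it is judged:
On the way, in this order (a step that is already met when the one before it is completed fails the run):
1. the lock nut is unscrewed to its stop (value of joint lock_nut above 5.8 rad), for 0.2 s.
2. the freed pin is held down (value of joint valve_pin above 0.0025 m), for 1 s.
3. after that the carousel is turned, to bring its empty hooks round (distance of hook1 from where it was at the start of the episode above 0.06 m), for 0.1 s.
At the end, for the whole second after the job is handed in: The lock nut is unscrewed (5.5 rad or more) and the pin is up again; every brush that is present hangs upright (within 0.4 rad, it may swing a little) on one of the three empty hooks, its collar within 12 mm of the hook's seat (value of joint lock_nut above 5.5 rad and value of joint valve_pin below 0.001 m and (distance between collar0 and hook0 below 0.012 m or distance between collar0 and hook1 below 0.012 m or distance between collar0 and hook2 below 0.012 m) and angle between each of brush0, brush1, brush2's own z axis and vertical below 0.4 rad and (distance between collar1 and hook0 below 0.012 m or distance between collar1 and hook1 below 0.012 m or distance between collar1 and hook2 below 0.012 m) and (distance between collar2 and hook0 below 0.012 m or distance between collar2 and hook1 below 0.012 m or distance between collar2 and hook2 below 0.012 m)); the robot touches nothing.
It fails at once if bystander disturbed (distance of any of folder, paste_jar, spool, tape_roll, weight, spatula from where it was at the start of the episode above 0.03 m).
Of brush0, brush1, brush2 only 2 to 3 are there at a start; the rules pass over those that are not, and their reading is None.
At some moment in a run one of brush0, brush1, brush2 may be knocked a few centimetres aside while the robot is not near it.
Once in a run the grip may slacken for a moment while it holds something.
It also fails if it takes over 210 s, if anything falls off the work surface, if the arm or the gripper's body presses on something with over 40 N, if the wrist force passes 120 N, or if a joint passes its speed limit or range.

## Robot

A 6-joint arm with a two-finger parallel gripper is mounted at the origin on the work surface. World frame = base frame: x ahead of the robot, y to its left, z up, the work surface at z = 0. Lengths are in m, angles in rad, forces in N, time in s.
With the tool pointing down it reaches from about 0.3 to 0.775 m from the base axis. Payload 14.6 kg.
Tool frame: the origin (TCP) lies between the finger pads; the fingertips stand 19 mm ahead of it and the grasp point (between the pads) is the TCP (tcp_to_tips is the distance from the TCP to the fingertips, in m); z points along the fingers, y is the line along which they close (so a half turn about z gives the same grasp; the last joint's range is limited). The gripper opens to 94 mm and grips with 3 to 60 N. Pads are 16 mm wide; open, the fingers measure 119 mm over their backs; the gripper's body (75 mm by 177 mm) begins 78 mm behind the grasp point.
Start: joints at [1.107, 0.3, 1.521, -0, 1.321, -0.067], TCP at [0.213, 0.507, 0.224] pointing down, gripper open.
Joint ranges: [-3.03, 3.03], [-0.79, 2.21], [0.23, 2.52], [-1.04, 4.18], [0, 3.07], [-2.55, 2.55]. Speed limits (rad/s): [2.22, 2.22, 2.57, 3.14, 3.14, 3.14].

## Interface

Orientations are given as a unit quaternion [x, y, z, w].
In Python, from station import * gives the robot as it stands.
- The arm moves only by the tool carry_out, never from a script. Its argument "increments" is one flat list of numbers, 7 for each row, row after row: the opening, from 0 (shut) to 1 (fully open), then the shift along the tool's x, y, z in mm, then the turn, a rotation vector about the tool's x, y, z in rad. In form: [hand, x, y, z, rx, ry, rz, hand, x, y, z, rx, ry, rz, ...]. A call has 1 to 5 rows; each row is the pose to reach, as a shift and turn from the pose commanded when the call began, along the tool's axes at that moment; what a row does not reach only later rows make up. A row lasts 1/10 s, in which the tool goes at most 50 mm and 8.59 degrees, less where a joint would pass 70% of its speed; a pose out of reach is approached as far as the arm can. A call with a gripper value outside its range is refused whole. The fingers move at their own pace and stop on an object; "squeeze" is the grip in N (left out, the last holds). Time passes only in rows, so rows that repeat a pose let the fingers close. It gives the time, the measured TCP pose, the force, the opening and the grip force at its end, in the units of the state.
- get_obs(): the state, without advancing time (a new reading comes with each control period).
- camera(name): name is "scene" or "top" or "wrist"; returns a dict with "color" (420x560x3 uint8, red, green, blue), "range_z" (420x560 float32, m along the optical axis (not along the pixel's ray), 0 where there is no reading), "fx", "fy", "cx", "cy" (pixels), "R" (3x3) and "t" (3): a world point X has camera coordinates R X + t; the wrist camera has in their place "tool_from_camera" (4x4, takes a point from camera to tool coordinates, whose origin is the TCP and whose axes are the flange's). Camera axes: x right, y down, z forward; pixel columns grow to the right and rows downward; lengths in m; the calibration is good to about 2 mm. A picture is of the moment at which its call begins: read the wrist's pose just before it.
- finish_job(): hands the job in; it is judged then, once.
Trained networks look in a picture, given as the dict that the camera call returned (one of the last four; its "shot" number tells which), for a name from the list of things; names that differ only in an ending like _2 or _b are one class to them, and where a whole thing is asked for, a point or a joint stands for the part that bears it (a point fixed in the world has none). Each returns a list of dicts, best first, with "confidence" (0 to 1); they miss things now and then, are a little off and sometimes report something else, mostly with a low value. They report only what shows in the picture. A call takes as long as a camera call.
- find_in(picture, name): "at" ([column, row] in pixels, amid what is visible of it).
- cut_out(picture, name): "pixels" (420x560 bool, what is visible of it) and "at" ([column, row] in pixels, amid what is visible of it).
The state is a dict: "t": time; "joint_positions": joint angles; "dq": joint speeds; "joint_efforts": joint torques, N m; "tcp_pos": TCP position; "tcp_rot": TCP orientation; "wrist_force": force on the tool from outside, world axes, zero at the start; "ft_torque": the same for the moment, N m; "finger_gap": finger opening in m; "grip_force": force on a finger pad.
Only numpy, scipy, OpenCV 4.12 (cv2) and the standard library are available. Lean on these libraries where they do the work, as an engineer would, in place of code of your own. Each camera call takes 0.05 s, during which the arm holds its last target. There are 200 camera calls.

## Working session

There is one attempt and no reset: what is moved stays moved. The work goes in short steps, Python scripts to look and compute and a tool call to move; the robot and the scene stay as the last step left them, time stands still between calls to the robot, and variables do not carry over. Pictures are saved under pics/ and viewed, at most 14 in all, crops included, and the job is handed in when it is done.

Besides the shell and the picture viewer there is one more tool, called after "Emit:" in YAML: its name, and indented under it one key for each argument. carry_out: Moves the arm, as the interface text tells. Its arguments: {"type":"object","properties":{"increments":{"type":"array"},"squeeze":{"type":"number"}},"required":["increments"]}

```bash
mkdir -p pics; cat > h.py <<'E'
from station import *
import numpy as np, cv2
from scipy.spatial.transform import Rotation as Ro
def cloud(p):
    z=p["range_z"]; v,u=np.mgrid[:420,:560]
    c=np.stack([(u-p["cx"])/p["fx"]*z,(v-p["cy"])/p["fy"]*z,z],-1)
    if "R" in p: w=(c-p["t"])@np.array(p["R"])
    else:
        T=np.array(p["tool_from_camera"]); o=p["obs"]
        w=(c@T[:3,:3].T+T[:3,3])@Ro.from_quat(o["tcp_rot"]).as_matrix().T+o["tcp_pos"]
    w[z==0]=np.nan; return w
def shot(n):
    o=get_obs(); p=camera(n); 
    q=p
    q["obs"]=o; return q
def save(p,f): cv2.imwrite("pics/"+f,p["color"][:,:,::-1])
def rel(X):
    o=get_obs(); return Ro.from_quat(o["tcp_rot"]).as_matrix().T@(np.array(X)-o["tcp_pos"])*1000
E
python3 - <<'E'
from h import *
o=get_obs(); print({k:np.round(v,3).tolist() for k,v in o.items()})
for n in("scene","top"):
    p=shot(n); save(p,n+"0.png"); w=cloud(p)
    for a in "pot nut_mid pin_tip turn_knob hook0 hook1 hook2 caddy brush0 brush1 brush2 collar0 folder paste_jar spool tape_roll weight spatula".split():
        for d in cut_out(p,a)[:3]:
            m=d["pixels"]; print(n,a,round(d["confidence"],2),np.round(d["at"]),m.sum(),np.round(np.nanmedian(w[m],0),3),np.round(np.nanmax(w[m][:,2]),3) if m.any() else"")
E
```

```text
{'t': 0.0, 'joint_positions': [1.107, 0.3, 1.522, -0.0, 1.321, -0.067], 'dq': [-0.0, 0.001, -0.001, 0.001, -0.002, -0.001], 'joint_efforts': [-0.001, -53.182, -35.272, 0.071, 0.025, -0.0], 'tcp_pos': [0.212, 0.507, 0.224], 'tcp_rot': [0.197, 0.98, -0.001, -0.0], 'wrist_force': [0.528, 0.066, -1.064], 'ft_torque': [-0.013, -0.004, 0.037], 'grip_force': 0.0, 'finger_gap': 0.094}
scene pot 0.96 [195. 173.] 3123 [ 0.503 -0.254  0.116] 0.209
scene pot 0.47 [284. 211.] 198 [ 0.391 -0.039  0.006] 0.212
scene turn_knob 0.93 [279. 235.] 4958 [0.602 0.084 0.15 ] 0.219
scene hook0 0.97 [277. 236.] 4592 [0.604 0.087 0.15 ] 0.219
scene hook0 0.62 [393. 338.] 1912 [0.646 0.355 0.073] 0.089
scene hook1 0.97 [277. 236.] 4592 [0.604 0.087 0.15 ] 0.219
scene hook1 0.62 [393. 338.] 1912 [0.646 0.355 0.073] 0.089
scene hook2 0.97 [277. 236.] 4592 [0.604 0.087 0.15 ] 0.219
scene hook2 0.62 [393. 338.] 1912 [0.646 0.355 0.073] 0.089
scene caddy 0.85 [417. 264.] 4469 [0.45  0.342 0.073] 0.113
scene brush0 0.83 [447. 253.] 525 [0.468 0.383 0.153] 0.212
scene brush0 0.82 [429. 229.] 488 [0.43  0.333 0.153] 0
[... 1958 characters left out ...]
 599 [ 0.411 -0.057  0.006] 0.015
top folder 0.59 [415. 244.] 55 [ 0.454 -0.27   0.194] 0.209
top paste_jar 0.96 [149. 182.] 849 [0.616 0.344 0.083] 0.092
top spool 0.81 [179. 142.] 352 [0.72  0.271 0.052] 0.062
top spool 0.53 [412. 246.] 30 [ 0.453 -0.269  0.194] 0.202
top tape_roll 0.72 [381. 148.] 712 [ 0.709 -0.214  0.041] 0.055
top tape_roll 0.54 [408. 242.] 3303 [ 0.467 -0.276  0.149] 0.209
top weight 0.67 [418. 314.] 822 [ 0.311 -0.319  0.034] 0.056
top weight 0.57 [413. 244.] 48 [ 0.453 -0.27   0.195] 0.209
top weight 0.19 [254. 184.] 2695 [0.593 0.073 0.151] 0.223
top spatula 0.7 [222. 278.] 1288 [0.39  0.163 0.004] 0.025
top spatula 0.51 [417. 313.] 765 [ 0.312 -0.319  0.034] 0.056
```

```bash
python3 - <<'E'
from h import *
s=shot("scene");t=shot("top")
a=cv2.resize(t["color"],(800,600),interpolation=cv2.INTER_CUBIC); cv2.imwrite("pics/t1.png",a[:,:,::-1])
save(s,"s1.png")
for n,p in(("s",s),("t",t)):
    w=cloud(p)
    def cen(lab,c,r,z0,z1):
        m=(np.hypot(w[...,0]-c[0],w[...,1]-c[1])<r)&(w[...,2]>z0)&(w[...,2]<z1)
        q=w[m]; print(n,lab,m.sum(),"mean",np.round(q.mean(0),4),"min",np.round(q.min(0),3),"max",np.round(q.max(0),3))
    cen("pin",(.453,-.27),.03,.197,.23)
    cen("nut",(.453,-.27),.03,.183,.195)
    cen("lid",(.46,-.27),.1,.14,.155)
    cen("knob",(.593,.073),.05,.21,.23)
    cen("b0",(.465,.38),.03,.2,.23)
    cen("b1",(.425,.328),.03,.2,.23)
    cen("caddy",(.42,.32),.16,.1,.116)
    # ring of hooks
    k=w[(np.hypot(w[...,0]-.593,w[...,1]-.073)<.05)&(w[...,2]>.21)].mean(0)
    for lo,hi in((.146,.162),(.195,.25)):
        d=w[...,:2]-k[:2]; r=np.hypot(d[...,0],d[...,1]); m=(r>.085)&(r<.13)&(w[...,2]>lo)&(w[...,2]<hi)
        a=np.degrees(np.arctan2(d[...,1],d[...,0]))[m]
        h,_=np.histogram(a,36,(-180,180)); print(n,lo,k.round(3),h.tolist())
E
```

```text
s pin 15 mean [ 0.4569 -0.2709  0.2038] min [ 0.453 -0.276  0.198] max [ 0.46  -0.268  0.209]
s nut 29 mean [ 0.4597 -0.2684  0.189 ] min [ 0.453 -0.277  0.183] max [ 0.465 -0.262  0.195]
s lid 1126 mean [ 0.482  -0.269   0.1492] min [ 0.401 -0.352  0.14 ] max [ 0.546 -0.204  0.155]
s knob 273 mean [0.6154 0.0659 0.2156] min [0.593 0.042 0.21 ] max [0.634 0.086 0.218]
s b0 72 mean [0.4649 0.382  0.2067] min [0.456 0.373 0.2  ] max [0.471 0.39  0.212]
s b1 60 mean [0.4266 0.3324 0.2064] min [0.416 0.325 0.201] max [0.433 0.34  0.211]
s caddy 1162 mean [0.4332 0.339  0.1069] min [0.346 0.241 0.1  ] max [0.503 0.424 0.116]
s 0.146 [0.615 0.066 0.216] [0, 0, 0, 35, 63, 4, 0, 0, 5, 80, 92, 1, 0, 0, 5, 92, 98, 1, 0, 0, 0, 71, 69, 10, 0, 0, 0, 152, 64, 7, 0, 0, 0, 127, 58, 12]
s 0.195 [0.615 0.066 0.216] [0, 0, 0, 28, 54, 0, 0, 0, 0, 0, 0, 0, 0, 0, 0, 0, 0, 0, 0, 0, 0, 0, 0, 0, 0, 0, 0, 51, 53, 0, 0, 0, 0, 40, 52, 0]
t pin 15 mean [ 0.4547 -0.2717  0.2039] min [ 0.448 -0.276  0.197] max [ 0.461 -0.268  0.212]
t nut 26 mean [ 0.4534 -0.2708  0.1916] min [ 0.447 -0.281  0.184] max [ 0.462 -0.264  0.195]
t lid 2642 mean [ 0.4697 -0.2778  0.1493] min [ 0.399 -0.352  0.14 ] max [ 0.543 -0.206  0.155]
t knob 276 mean [0.6099 0.0632 0.2162] min [0.59  0.043 0.21 ] max [0.632 0.084 0.222]
t b0 53 mean [0.4593 0.3795 0.2073] min [0.451 0.373 0.2  ] max [0.467 0.388 0.213]
t b1 52 mean [0.4209 0.3298 0.2076] min [0.413 0.323 0.2  ] max [0.428 0.339 0.214]
t caddy 628 mean [0.4211 0.33   0.1084] min [0.345 0.239 0.1  ] max [0.499 0.424 0.116]
t 0.146 [0.61  0.063 0.216] [0, 0, 0, 81, 47, 1, 0, 0, 0, 64, 63, 10, 0, 0, 0, 61, 61, 9, 0, 0, 0, 64, 63, 5, 0, 0, 0, 46, 101, 5, 0, 0, 0, 43, 87, 5]
t 0.195 [0.61  0.063 0.216] [0, 0, 0, 25, 33, 0, 0, 0, 0, 0, 0, 0, 0, 0, 0, 0, 0, 0, 0, 0, 0, 0, 0, 0, 0, 0, 0, 13, 47, 0, 0, 0, 0, 16, 40, 0]
```

View pics/t1.png

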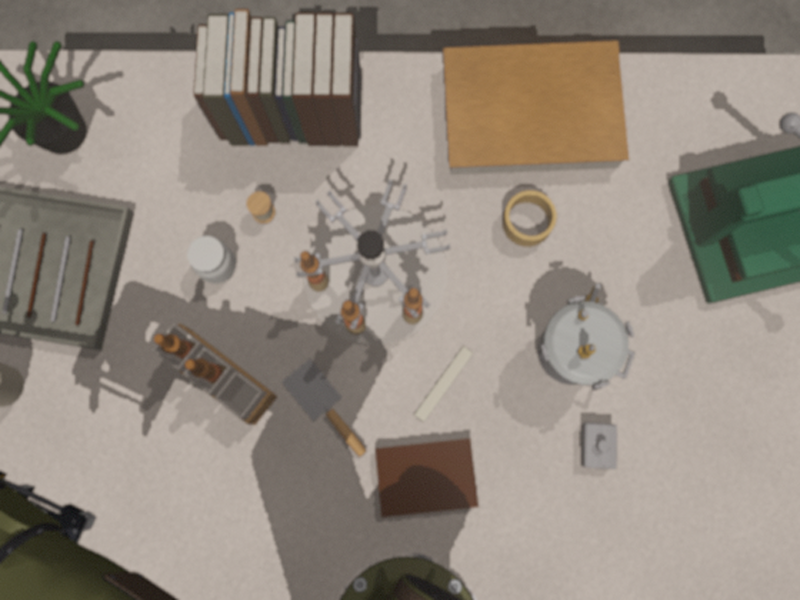

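View pics/s1.png

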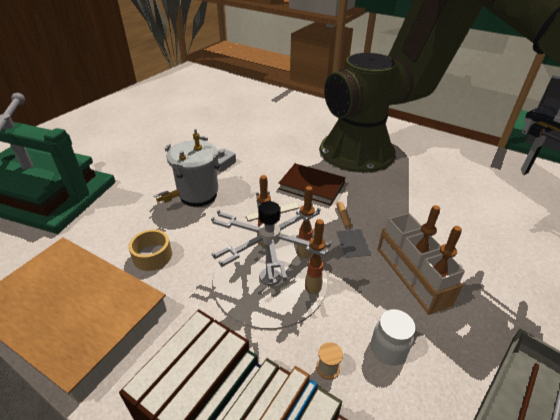

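The top view shows the pot valve at about (587,348) and the carousel knob at (370,245), with dry brushes on hooks at about 100, 160 and 220°. The empty hooks are at about -80, -20 and 40°. The caddy holds two brushes, at about (172,345) and (205,370). The scene view agrees. First I'll move over the pot.

Emit:
carry_out:
  increments: [0.42,0,0,-100,0,0,0,0.42,0,0,-100,0,0,0,0.42,-50,-60,-100,0,0,0,0.42,-80,-95,-100,0,0,0,0.42,-105,-124,-100,0,0,0]

```text
t: 2.5
tcp_pos: [0.2577, 0.3626, 0.3245]
tcp_rot: [0.197, 0.98, 0.0, 0.0]
wrist_force: [0.7, -0.8, 1.4]
finger_gap: 0.0573
grip_force: 0.0
```

Emit:
carry_out:
  increments: [0.42,-140,-166,0,0,0,0,0.42,-140,-166,0,0,0,0,0.42,-140,-166,0,0,0,0,0.42,-140,-166,0,0,0,0,0.42,-140,-166,0,0,0,0]

```text
t: 3.0
tcp_pos: [0.3231, 0.154, 0.3248]
tcp_rot: [0.199, 0.98, 0.0, 0.001]
wrist_force: [0.9, 0.3, 0.3]
finger_gap: 0.0393
grip_force: 0.0
```

Emit:
carry_out:
  increments: [0.42,-140,-166,0,0,0,0,0.42,-140,-166,0,0,0,0,0.42,-140,-166,0,0,0,0,0.42,-140,-166,0,0,0,0,0.42,-140,-166,0,0,0,0]

```text
t: 3.5
tcp_pos: [0.3879, -0.0536, 0.3243]
tcp_rot: [0.199, 0.98, -0.0, -0.0]
wrist_force: [-0.7, 1.0, 0.2]
finger_gap: 0.0396
grip_force: 0.0
```

Emit:
carry_out:
  increments: [0.42,-140,-166,0,0,0,0,0.42,-140,-166,0,0,0,0,0.42,-140,-166,0,0,0,0,0.42,-140,-166,0,0,0,0,0.42,-140,-166,0,0,0,0]

```text
t: 4.0
tcp_pos: [0.4527, -0.261, 0.3235]
tcp_rot: [0.198, 0.98, 0.0, -0.001]
wrist_force: [0.6, 1.0, 0.2]
finger_gap: 0.0394
grip_force: 0.0
```

Emit:
carry_out:
  increments: [0.42,0,0,0,0,0,0.7,0.42,0,0,0,0,0,0.7,0.42,0,0,0,0,0,0.7,0.42,0,0,0,0,0,0.7,0.42,0,0,0,0,0,0.7]

```text
t: 4.5
tcp_pos: [0.4525, -0.2574, 0.3244]
tcp_rot: [0.524, 0.852, 0.0, -0.0]
wrist_force: [0.7, -0.3, 0.2]
finger_gap: 0.0395
grip_force: 0.0
```

Emit:
carry_out:
  increments: [0.42,0,0,0,0,0,0.7,0.42,0,0,0,0,0,0.7,0.42,0,0,0,0,0,0.7,0.42,0,0,0,0,0,0.7,0.42,0,0,0,0,0,0.7]

```text
t: 5.0
tcp_pos: [0.4525, -0.2574, 0.3245]
tcp_rot: [0.784, 0.621, 0.0, 0.0]
wrist_force: [1.2, -0.0, 0.7]
finger_gap: 0.0391
grip_force: 0.0
```

Emit:
carry_out:
  increments: [0.42,0,0,0,0,0,0.7,0.42,0,0,0,0,0,0.7,0.42,0,0,0,0,0,0.7,0.42,0,0,0,0,0,0.7,0.42,0,0,0,0,0,0.7]

```text
t: 5.5
tcp_pos: [0.4525, -0.2574, 0.3244]
tcp_rot: [0.949, 0.314, 0.0, 0.0]
wrist_force: [-0.5, 0.1, -0.3]
finger_gap: 0.0396
grip_force: 0.0
```

Emit:
carry_out:
  increments: [0.42,0,0,0,0,0,0.7,0.42,0,0,0,0,0,0.7,0.42,0,0,0,0,0,0.7,0.42,0,0,0,0,0,0.7,0.42,0,0,0,0,0,0.7]

```text
t: 6.0
tcp_pos: [0.4525, -0.2574, 0.3245]
tcp_rot: [1.0, -0.031, 0.0, 0.0]
wrist_force: [-0.5, 0.0, -0.3]
finger_gap: 0.0392
grip_force: 0.0
```

Emit:
carry_out:
  increments: [0.42,0,0,0,0,0,0.7,0.42,0,0,0,0,0,0.7,0.42,0,0,0,0,0,0.7,0.42,0,0,0,0,0,0.7,0.42,0,0,0,0,0,0.7]

```text
t: 6.5
tcp_pos: [0.4525, -0.2574, 0.3245]
tcp_rot: [0.928, -0.371, 0.0, -0.0]
wrist_force: [-0.4, 0.2, 0.2]
finger_gap: 0.0395
grip_force: 0.0
```

Emit:
carry_out:
  increments: [0.42,0,0,0,0,0,0.5,0.42,0,0,0,0,0,0.5,0.42,0,0,0,0,0,0.5,0.42,0,0,0,0,0,0.5,0.42,0,0,0,0,0,0.5]

```text
t: 7.0
tcp_pos: [0.4526, -0.2574, 0.3245]
tcp_rot: [0.809, -0.587, 0.0, -0.0]
wrist_force: [0.1, -0.9, 0.2]
finger_gap: 0.0393
grip_force: 0.0
```

```bash
python3 - <<'E'
from h import *
o=get_obs(); print({k:np.round(o[k],4).tolist() for k in("t","joint_positions","tcp_pos","tcp_rot","finger_gap")})
p=shot("wrist"); save(p,"w1.png"); w=cloud(p)
def cen(lab,c,r,z0,z1):
    m=(np.hypot(w[...,0]-c[0],w[...,1]-c[1])<r)&(w[...,2]>z0)&(w[...,2]<z1)
    q=w[m]; print(lab,m.sum(),"mean",np.round(q.mean(0),4),"min",np.round(q.min(0),4),"max",np.round(q.max(0),4))
cen("pintop",(.456,-.271),.02,.2065,.215)
cen("pin",(.456,-.271),.02,.198,.215)
cen("nut",(.456,-.271),.02,.191,.1965)
print(rel([.456,-.271,.187]))
E
```

```text
{'t': 7.0, 'joint_positions': [-0.5875, 0.1762, 1.4435, 0.0, 1.5218, 2.2391], 'tcp_pos': [0.4526, -0.2574, 0.3245], 'tcp_rot': [0.8093, -0.5875, 0.0, -0.0], 'finger_gap': 0.0393}
pintop 37 mean [ 0.4562 -0.273   0.2074] min [ 0.4534 -0.2758  0.2065] max [ 0.4592 -0.2697  0.2085]
pin 61 mean [ 0.4565 -0.2735  0.206 ] min [ 0.4534 -0.2761  0.1986] max [ 0.4594 -0.2697  0.2085]
nut 176 mean [ 0.4565 -0.274   0.1933] min [ 0.4483 -0.281   0.1913] max [ 0.4644 -0.265   0.1962]
[ 13.99290927   0.97791809 137.45217428]
```

The wrist view puts the pin and nut axis at about (0.4563, -0.2727), with heights as specified. Now I'll descend, grip and unscrew.

Emit:
carry_out:
  increments: [0.42,15.5,1.2,0,0,0,0,0.42,15.5,1.2,40,0,0,0,0.42,15.5,1.2,80,0,0,0,0.42,15.5,1.2,120,0,0,0,0.42,15.5,1.2,137,0,0,0]

```text
t: 7.55
tcp_pos: [0.4552, -0.2727, 0.1837]
tcp_rot: [0.81, -0.587, -0.002, 0.0]
wrist_force: [-0.3, 0.1, -0.2]
finger_gap: 0.0395
grip_force: 0.0
```

Emit:
carry_out:
  increments: [0.42,0,0,0,0,0,0,0.08,0,0,0,0,0,0,0.08,0,0,0,0,0,0,0.08,0,0,0,0,0,0,0.08,0,0,0,0,0,0]
  squeeze: 15

```text
t: 8.05
tcp_pos: [0.4559, -0.2731, 0.1883]
tcp_rot: [0.809, -0.587, 0.0, 0.001]
wrist_force: [-3.7, -2.0, 4.6]
finger_gap: 0.0149
grip_force: 15.0
```

Emit:
carry_out:
  increments: [0.08,0,0,0,0,0,0,0.08,0,0,0,0,0,0,0.08,0,0,0,0,0,0,0.08,0,0,0,0,0,-0.05,0.08,0,0,0,0,0,-0.1]

```text
t: 8.55
tcp_pos: [0.4559, -0.2731, 0.1884]
tcp_rot: [0.838, -0.545, 0.0, 0.001]
wrist_force: [-5.4, -1.6, 4.5]
finger_gap: 0.0147
grip_force: 15.0
```

Emit:
carry_out:
  increments: [0.08,0,0,0,0,0,-0.7,0.08,0,0,0,0,0,-0.7,0.08,0,0,0,0,0,-0.7,0.08,0,0,-0.4,0,0,-0.7,0.08,0,0,-0.4,0,0,-0.7]

```text
t: 9.05
tcp_pos: [0.4561, -0.2729, 0.1889]
tcp_rot: [0.975, -0.223, 0.0, 0.0]
wrist_force: [-2.3, -0.2, 4.5]
finger_gap: 0.015
grip_force: 15.0
```

Emit:
carry_out:
  increments: [0.08,0,0,0,0,0,-0.7,0.08,0,0,0,0,0,-0.7,0.08,0,0,0,0,0,-0.7,0.08,0,0,-0.4,0,0,-0.7,0.08,0,0,-0.4,0,0,-0.7]

```text
t: 9.55
tcp_pos: [0.4562, -0.2726, 0.1893]
tcp_rot: [0.992, 0.125, 0.0, 0.0]
wrist_force: [-3.9, 0.1, 4.3]
finger_gap: 0.0152
grip_force: 15.0
```

Emit:
carry_out:
  increments: [0.08,0,0,0,0,0,-0.7,0.08,0,0,0,0,0,-0.7,0.08,0,0,0,0,0,-0.7,0.08,0,0,-0.4,0,0,-0.7,0.08,0,0,-0.4,0,0,-0.7]

```text
t: 10.05
tcp_pos: [0.4561, -0.2724, 0.1895]
tcp_rot: [0.889, 0.458, -0.0, -0.0]
wrist_force: [-4.8, 3.1, 4.6]
finger_gap: 0.0148
grip_force: 15.0
```

Emit:
carry_out:
  increments: [0.08,0,0,0,0,0,-0.7,0.08,0,0,0,0,0,-0.7,0.08,0,0,0,0,0,-0.7,0.08,0,0,-0.4,0,0,-0.7,0.08,0,0,-0.4,0,0,-0.7]

```text
t: 10.55
tcp_pos: [0.4558, -0.2724, 0.1899]
tcp_rot: [0.678, 0.735, -0.0, -0.0]
wrist_force: [-7.1, 2.2, 4.9]
finger_gap: 0.0152
grip_force: 15.0
```

Emit:
carry_out:
  increments: [0.08,0,0,0,0,0,-0.7,0.08,0,0,0,0,0,-0.7,0.08,0,0,0,0,0,-0.7,0.08,0,0,-0.4,0,0,-0.7,0.08,0,0,-0.4,0,0,-0.7]

```text
t: 11.05
tcp_pos: [0.4556, -0.2725, 0.1902]
tcp_rot: [0.385, 0.923, -0.0, -0.001]
wrist_force: [-8.7, 2.0, 5.3]
finger_gap: 0.015
grip_force: 15.0
```

Emit:
carry_out:
  increments: [0.08,0,0,0,0,0,-0.7,0.08,0,0,0,0,0,-0.7,0.08,0,0,0,0,0,-0.7,0.08,0,0,-0.4,0,0,-0.7,0.08,0,0,-0.4,0,0,-0.7]

```text
t: 11.55
tcp_pos: [0.4555, -0.2727, 0.1906]
tcp_rot: [0.045, 0.999, -0.0, -0.001]
wrist_force: [-9.1, 0.7, 5.1]
finger_gap: 0.0152
grip_force: 15.0
```

```bash
python3 - <<'E'
from h import *
o=get_obs(); print({k:np.round(o[k],4).tolist() for k in("t","joint_positions","tcp_pos","tcp_rot","finger_gap","wrist_force")})
E
```

```text
{'t': 11.55, 'joint_positions': [-0.6079, 0.2884, 1.6171, -0.0012, 1.2371, -2.0875], 'tcp_pos': [0.4555, -0.2727, 0.1906], 'tcp_rot': [0.0454, 0.999, -0.0002, -0.0007], 'finger_gap': 0.0152, 'wrist_force': [-9.0838, 0.7301, 5.0621]}
```

Emit:
carry_out:
  increments: [0.4,0,0,0,0,0,0,0.4,0,0,0,0,0,0,0.4,0,0,0,0,0,0,0.4,0,0,0,0,0,0.14,0.4,0,0,0,0,0,0.28]

```text
t: 12.05
tcp_pos: [0.4564, -0.2725, 0.1899]
tcp_rot: [0.191, 0.982, -0.0, 0.0]
wrist_force: [-0.2, -0.1, 0.1]
finger_gap: 0.0375
grip_force: 0.0
```

Emit:
carry_out:
  increments: [0.4,0,0,0,0,0,0.7,0.4,0,0,0,0,0,0.7,0.4,0,0,0,0,0,0.7,0.4,0,0,0,0,0,0.7,0.4,0,0,0,0,0,0.7]

```text
t: 12.55
tcp_pos: [0.4563, -0.2725, 0.1899]
tcp_rot: [0.516, 0.857, 0.0, 0.0]
wrist_force: [-0.1, 0.3, 0.1]
finger_gap: 0.0375
grip_force: 0.0
```

Emit:
carry_out:
  increments: [0.4,0,0,0,0,0,0.7,0.4,0,0,0,0,0,0.7,0.4,0,0,0,0,0,0.7,0.4,0,0,0,0,0,0.7,0.4,0,0,0,0,0,0.7]

```text
t: 13.05
tcp_pos: [0.4563, -0.2725, 0.1899]
tcp_rot: [0.778, 0.628, 0.0, 0.0]
wrist_force: [0.1, 0.2, 0.2]
finger_gap: 0.0376
grip_force: 0.0
```

Emit:
carry_out:
  increments: [0.4,0,0,0,0,0,0.7,0.4,0,0,0,0,0,0.7,0.4,0,0,0,0,0,0.7,0.4,0,0,0,0,0,0.7,0.4,0,0,0,0,0,0.7]

```text
t: 13.55
tcp_pos: [0.4564, -0.2725, 0.1899]
tcp_rot: [0.946, 0.323, 0.0, 0.0]
wrist_force: [-0.1, -0.8, 0.7]
finger_gap: 0.0376
grip_force: 0.0
```

Emit:
carry_out:
  increments: [0.4,0,0,0,0,0,0.4,0.4,0,0,0,0,0,0.4,0.4,0,0,0,0,0,0.4,0.4,0,0,0,0,0,0.4,0.4,0,0,0,0,0,0.4]

```text
t: 14.05
tcp_pos: [0.4563, -0.2725, 0.1899]
tcp_rot: [0.991, 0.133, 0.0, 0.0]
wrist_force: [0.2, 0.7, 0.1]
finger_gap: 0.0374
grip_force: 0.0
```

```bash
python3 - <<'E'
from h import *
o=get_obs(); print({k:np.round(o[k],4).tolist() for k in("t","joint_positions","tcp_pos","tcp_rot","finger_gap","wrist_force")})
print(rel([.4563,-.2727,.1905]))
E
```

```text
{'t': 14.05, 'joint_positions': [-0.6073, 0.2898, 1.6171, 0.0, 1.2346, 0.6961], 'tcp_pos': [0.4563, -0.2725, 0.1899], 'tcp_rot': [0.9911, 0.1333, 0.0, 0.0], 'finger_gap': 0.0374, 'wrist_force': [0.1609, 0.6576, 0.1282]}
[-0.04135701  0.19770174 -0.6170859 ]
```

Emit:
carry_out:
  increments: [0.08,-0.5,0,0,0,0,0,0.08,-0.5,0,0,0,0,0,0.08,-0.5,0,0,0,0,0,0.08,-0.5,0,0,0,0,0,0.08,-0.5,0,0,0,0,0]
  squeeze: 15

```text
t: 14.55
tcp_pos: [0.4557, -0.2727, 0.1899]
tcp_rot: [0.991, 0.132, 0.0, 0.0]
wrist_force: [-0.0, -0.0, -0.1]
finger_gap: 0.0149
grip_force: 15.0
```

Emit:
carry_out:
  increments: [0.08,0,0,0,0,0,-0.7,0.08,0,0,0,0,0,-0.7,0.08,0,0,0,0,0,-0.7,0.08,0,0,-0.4,0,0,-0.7,0.08,0,0,-0.4,0,0,-0.7]

```text
t: 15.05
tcp_pos: [0.4557, -0.2726, 0.1903]
tcp_rot: [0.884, 0.467, -0.0, -0.0]
wrist_force: [0.4, -0.3, 0.7]
finger_gap: 0.0149
grip_force: 15.0
```

Emit:
carry_out:
  increments: [0.08,0,0,0,0,0,-0.7,0.08,0,0,0,0,0,-0.7,0.08,0,0,0,0,0,-0.7,0.08,0,0,-0.4,0,0,-0.7,0.08,0,0,-0.4,0,0,-0.7]

```text
t: 15.55
tcp_pos: [0.4557, -0.2726, 0.1906]
tcp_rot: [0.671, 0.742, -0.0, -0.0]
wrist_force: [-0.8, 0.4, -0.1]
finger_gap: 0.0148
grip_force: 15.0
```

Emit:
carry_out:
  increments: [0.08,0,0,0,0,0,-0.7,0.08,0,0,0,0,0,-0.7,0.08,0,0,0,0,0,-0.7,0.08,0,0,-0.4,0,0,-0.7,0.08,0,0,-0.4,0,0,-0.7]

```text
t: 16.05
tcp_pos: [0.4556, -0.2726, 0.191]
tcp_rot: [0.376, 0.927, 0.0, -0.0]
wrist_force: [-1.3, -0.6, 1.1]
finger_gap: 0.0148
grip_force: 15.0
```

```bash
python3 - <<'E'
from h import *
o=get_obs(); print({k:np.round(o[k],4).tolist() for k in("t","joint_positions","tcp_pos","tcp_rot","finger_gap","wrist_force","ft_torque")})
E
```

```text
{'t': 16.05, 'joint_positions': [-0.6081, 0.2879, 1.617, -0.0001, 1.2374, -1.4082], 'tcp_pos': [0.4556, -0.2726, 0.191], 'tcp_rot': [0.3759, 0.9267, 0.0, -0.0003], 'finger_gap': 0.0148, 'wrist_force': [-1.332, -0.5525, 1.0837], 'ft_torque': [-0.0234, 0.3277, -0.0003]}
```

Emit:
carry_out:
  increments: [0.08,0,0,0,0,0,-0.15,0.08,0,0,0,0,0,-0.3,0.08,0,0,0,0,0,-0.45,0.08,0,0,0,0,0,-0.45,0.08,0,0,0,0,0,-0.45]

```text
t: 16.55
tcp_pos: [0.4556, -0.2727, 0.1911]
tcp_rot: [0.165, 0.986, -0.0, -0.0]
wrist_force: [-1.3, 1.0, 0.7]
finger_gap: 0.0148
grip_force: 15.0
```

```bash
python3 - <<'E'
from h import *
o=get_obs(); print({k:np.round(o[k],4).tolist() for k in("t","joint_positions","tcp_pos","tcp_rot","finger_gap","wrist_force","ft_torque")})
E
```

```text
{'t': 16.55, 'joint_positions': [-0.6083, 0.2878, 1.6168, -0.0001, 1.2372, -1.8476], 'tcp_pos': [0.4556, -0.2727, 0.1911], 'tcp_rot': [0.165, 0.9863, -0.0, -0.0001], 'finger_gap': 0.0148, 'wrist_force': [-1.2561, 1.0401, 0.7296], 'ft_torque': [-0.0029, 0.3579, -0.0578]}
```

Emit:
carry_out:
  increments: [0.4,0,0,0,0,0,0,0.4,0,0,0,0,0,0,0.4,0,0,-20,0,0,0,0.4,0,0,-60,0,0,0,0.4,0,0,-60,0,0,0]

```text
t: 17.05
tcp_pos: [0.457, -0.2734, 0.2558]
tcp_rot: [0.163, 0.987, -0.002, 0.003]
wrist_force: [0.4, -0.1, 0.4]
finger_gap: 0.0371
grip_force: 0.0
```

Emit:
carry_out:
  increments: [0.4,0,0,0,0,0,0,0.0,0,0,0,0,0,0,0.0,0,0,0,0,0,0,0.0,0,0,0,0,0,0,0.0,0,0,0,0,0,0]

```text
t: 17.55
tcp_pos: [0.4557, -0.2726, 0.2506]
tcp_rot: [0.163, 0.987, 0.0, -0.0]
wrist_force: [0.4, -0.4, 0.6]
finger_gap: 0.0089
grip_force: 0.0
```

```bash
python3 - <<'E'
from h import *
t=shot("top"); s=shot("scene")
for n,p in(("t",t),("s",s)):
    w=cloud(p); m=(np.hypot(w[...,0]-.456,w[...,1]+.272)<.012)&(w[...,2]>.17)&(w[...,2]<.24)
    print(n,m.sum(),np.sort(w[m][:,2]).round(3)[-40:].tolist())
o=get_obs(); print({k:np.round(o[k],4).tolist() for k in("t","tcp_pos","tcp_rot","finger_gap","wrist_force","ft_torque")})
print(rel([.4557,-.2727,.2275]))
E
```

```text
t 0 []
s 84 [0.197, 0.197, 0.197, 0.197, 0.198, 0.198, 0.198, 0.199, 0.2, 0.2, 0.2, 0.2, 0.2, 0.2, 0.201, 0.201, 0.201, 0.202, 0.204, 0.205, 0.205, 0.205, 0.206, 0.207, 0.208, 0.208, 0.209, 0.231, 0.231, 0.233, 0.233, 0.234, 0.235, 0.235, 0.236, 0.236, 0.237, 0.237, 0.237, 0.238]
{'t': 17.65, 'tcp_pos': [0.4557, -0.2726, 0.2508], 'tcp_rot': [0.1627, 0.9867, 0.0001, -0.0002], 'finger_gap': 0.0017, 'wrist_force': [-0.4601, -0.2007, 0.1107], 'ft_torque': [-0.035, -0.0026, -0.0465]}
[-0.02705428 -0.07204408 23.32222354]
```

Emit:
carry_out:
  increments: [0,0,0,15,0,0,0,0,0,0,20,0,0,0,0,0,0,23,0,0,0,0,0,0,25,0,0,0,0,0,0,27,0,0,0]

```text
t: 18.15
tcp_pos: [0.4558, -0.2727, 0.2248]
tcp_rot: [0.163, 0.987, -0.0, 0.0]
wrist_force: [-3.1, 2.4, 7.3]
finger_gap: 0.0003
grip_force: 3.8
```

Emit:
carry_out:
  increments: [0,0,0,0.3,0,0,0,0,0,0,0.3,0,0,0,0,0,0,0.3,0,0,0,0,0,0,0.3,0,0,0,0,0,0,0.3,0,0,0]

```text
t: 18.65
tcp_pos: [0.4558, -0.2727, 0.2248]
tcp_rot: [0.163, 0.987, -0.0, 0.0]
wrist_force: [-3.1, 2.4, 8.4]
finger_gap: 0.0002
grip_force: 3.8
```

Emit:
carry_out:
  increments: [0,0,0,1.2,0,0,0,0,0,0,1.2,0,0,0,0,0,0,1.2,0,0,0,0,0,0,1.2,0,0,0,0,0,0,1.2,0,0,0]

```text
t: 19.15
tcp_pos: [0.4558, -0.2727, 0.2238]
tcp_rot: [0.163, 0.987, -0.0, 0.001]
wrist_force: [-4.2, 3.2, 9.3]
finger_gap: 0.0001
grip_force: 4.5
```

Emit:
carry_out:
  increments: [0,0,0,0.3,0,0,0,0,0,0,0.3,0,0,0,0,0,0,0.3,0,0,0,0,0,0,0.3,0,0,0,0,0,0,0.3,0,0,0]

```text
t: 19.65
tcp_pos: [0.4558, -0.2727, 0.2236]
tcp_rot: [0.163, 0.987, -0.0, 0.001]
wrist_force: [-3.9, 2.4, 9.7]
finger_gap: 0.0008
grip_force: 4.7
```

Emit:
carry_out:
  increments: [0,0,0,0,0,0,0,0,0,0,0,0,0,0,0,0,0,0,0,0,0,0,0,0,0,0,0,0,0,0,0,0,0,0,0]

```text
t: 20.15
tcp_pos: [0.4558, -0.2727, 0.2236]
tcp_rot: [0.163, 0.987, -0.0, 0.001]
wrist_force: [-3.7, 3.1, 9.4]
finger_gap: 0.0008
grip_force: 4.7
```

Emit:
carry_out:
  increments: [0,0,0,0,0,0,0,0,0,0,0,0,0,0,0,0,0,0,0,0,0,0,0,0,0,0,0,0,0,0,0,0,0,0,0]

```text
t: 20.65
tcp_pos: [0.4558, -0.2727, 0.2236]
tcp_rot: [0.163, 0.987, -0.0, 0.001]
wrist_force: [-4.3, 2.8, 9.6]
finger_gap: 0.0004
grip_force: 4.7
```

Emit:
carry_out:
  increments: [0,0,0,0,0,0,0,0,0,0,0,0,0,0,0,0,0,0,0,0,0,0,0,0,0,0,0,0,0,0,0,0,0,0,0]

```text
t: 21.15
tcp_pos: [0.4558, -0.2727, 0.2236]
tcp_rot: [0.163, 0.987, -0.0, 0.001]
wrist_force: [-4.2, 3.7, 9.7]
finger_gap: 0.0004
grip_force: 4.7
```

Emit:
carry_out:
  increments: [0,0,0,-10,0,0,0,0,0,0,-50,0,0,0,0,0,0,-100,0,0,0,0,0,0,-106,0,0,0,0,0,0,-106,0,0,0]

```text
t: 21.65
tcp_pos: [0.456, -0.2728, 0.3297]
tcp_rot: [0.163, 0.987, -0.001, 0.001]
wrist_force: [0.3, 0.1, 0.1]
finger_gap: 0.0006
grip_force: 0.0
```

```bash
python3 - <<'E'
from h import *
p=shot("wrist"); w=cloud(p)
for z0,z1 in((.185,.2),(.2,.216)):
    m=(np.hypot(w[...,0]-.456,w[...,1]+.272)<.014)&(w[...,2]>z0)&(w[...,2]<z1)
    if m.any(): print(m.sum(),w[m].mean(0).round(4),np.percentile(w[m][:,2],[50,95]).round(4))
E
```

```text
223 [ 0.4545 -0.2715  0.1961] [0.1974 0.1987]
59 [ 0.4558 -0.2718  0.2062] [0.2068 0.2082]
```

Emit:
carry_out:
  increments: [0.8,-4,40,0,0,0,0,0.8,-9,90,0,0,0,0,0.8,-14,140,0,0,0,0,0.8,-19,185,0,0,0,0,0.8,-19,185,0,0,0,0]

```text
t: 22.2
tcp_pos: [0.5341, -0.0993, 0.3261]
tcp_rot: [0.16, 0.987, 0.001, -0.002]
wrist_force: [0.7, -0.9, 0.1]
finger_gap: 0.0369
grip_force: 0.0
```

Emit:
carry_out:
  increments: [0.8,-4,40,0,0,0,0,0.8,-9,90,0,0,0,0,0.8,-14,140,0,0,0,0,0.8,-19,184,0,0,0,0,0.8,-19,184,0,0,0,0]

```text
t: 22.7
tcp_pos: [0.6109, 0.0683, 0.3254]
tcp_rot: [0.161, 0.987, -0.0, -0.002]
wrist_force: [0.1, -0.0, -1.3]
finger_gap: 0.0744
grip_force: 0.0
```

Emit:
carry_out:
  increments: [0.8,0,0,0,0,0,0.7,0.8,0,0,0,0,0,0.7,0.8,0,0,0,0,0,0.7,0.8,0,0,0,0,0,0.7,0.8,0,0,0,0,0,0.7]

```text
t: 23.2
tcp_pos: [0.6099, 0.0634, 0.3267]
tcp_rot: [0.494, 0.869, -0.001, -0.001]
wrist_force: [-0.0, 0.2, 0.3]
finger_gap: 0.0755
grip_force: 0.0
```

Emit:
carry_out:
  increments: [0.8,0,0,0,0,0,0.7,0.8,0,0,0,0,0,0.7,0.8,0,0,0,0,0,0.7,0.8,0,0,0,0,0,0.7,0.8,0,0,0,0,0,0.7]

```text
t: 23.7
tcp_pos: [0.6098, 0.0634, 0.3268]
tcp_rot: [0.762, 0.647, -0.001, -0.001]
wrist_force: [0.4, -0.2, -0.6]
finger_gap: 0.0751
grip_force: 0.0
```

Emit:
carry_out:
  increments: [0.8,0,0,0,0,0,0.7,0.8,0,0,0,0,0,0.7,0.8,0,0,0,0,0,0.7,0.8,0,0,0,0,0,0.7,0.8,0,0,0,0,0,0.7]

```text
t: 24.2
tcp_pos: [0.6098, 0.0634, 0.3268]
tcp_rot: [0.938, 0.347, -0.001, -0.0]
wrist_force: [-0.1, 0.4, -0.5]
finger_gap: 0.0749
grip_force: 0.0
```

```bash
cat >> h.py <<'E'
def knob(w):
    m=(np.hypot(w[...,0]-.612,w[...,1]-.064)<.05)&(w[...,2]>.212)&(w[...,2]<.22)
    (c,r)=cv2.minEnclosingCircle(w[m][:,:2].astype(np.float32)*1000); return m.sum(),np.round(c,1),round(r,1)
def hooks(w,c):
    d=w[...,:2]-np.array(c); r=np.hypot(d[...,0],d[...,1]); a=np.arctan2(d[...,1],d[...,0])
    m=(r>.088)&(r<.122)&(w[...,2]>.145)&(w[...,2]<.154)
    ph=np.angle(np.exp(6j*a[m]).sum())/6; 
    return m.sum(),[(round(np.degrees(x),1)) for x in ph+np.arange(6)*np.pi/3]
E
python3 - <<'E'
from h import *
o=get_obs(); print({k:np.round(o[k],4).tolist() for k in("t","joint_positions","tcp_pos","tcp_rot","finger_gap")})
for n in("wrist","top","scene"):
    p=shot(n); w=cloud(p)
    try: print(n,knob(w),hooks(w,(.612,.064)))
    except Exception as e: print(n,e)
    if n=="wrist": save(p,"w2.png")
print(rel([.612,.064,.204]))
E
```

```text
{'t': 24.2, 'joint_positions': [0.0439, 0.3983, 1.1567, -0.0002, 1.5889, 0.9068], 'tcp_pos': [0.6098, 0.0634, 0.3268], 'tcp_rot': [0.938, 0.3466, -0.0011, -0.0002], 'finger_gap': 0.0749}
wrist (np.int64(1691), array([613.4,  63.5]), 21.4) (np.int64(2118), [np.float64(-19.3), np.float64(40.7), np.float64(100.7), np.float64(160.7), np.float64(220.7), np.float64(280.7)])
top (np.int64(0), array([0., 0.]), 0.0) (np.int64(118), [np.float64(-19.1), np.float64(40.9), np.float64(100.9), np.float64(160.9), np.float64(220.9), np.float64(280.9)])
scene (np.int64(251), array([613. ,  64.6]), 21.6) (np.int64(595), [np.float64(-19.8), np.float64(40.2), np.float64(100.2), np.float64(160.2), np.float64(220.2), np.float64(280.2)])
[  1.90952934   1.23647598 123.15453289]
```

View pics/w2.png

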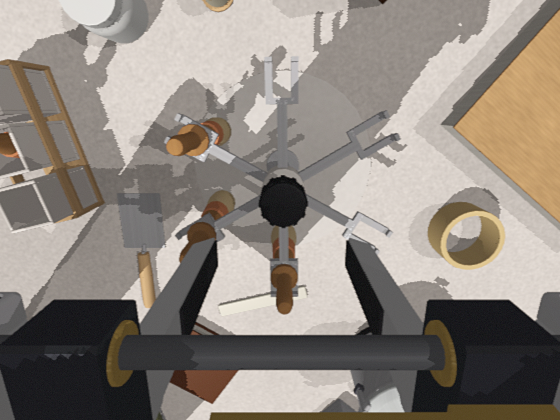

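Emit:
carry_out:
  increments: [0.8,2.6,1.9,0,0,0,0,0.8,2.6,1.9,40,0,0,0,0.8,2.6,1.9,80,0,0,0,0.8,2.6,1.9,110,0,0,0,0.8,2.6,1.9,122,0,0,0]

```text
t: 24.85
tcp_pos: [0.6125, 0.0646, 0.2029]
tcp_rot: [0.936, 0.351, -0.002, -0.001]
wrist_force: [-0.1, -0.7, 0.6]
finger_gap: 0.0752
grip_force: 0.0
```

Emit:
carry_out:
  increments: [0.8,0,0,0,0,0,0,0.35,0,0,0,0,0,0,0.35,0,0,0,0,0,0,0.35,0,0,0,0,0,0,0.35,0,0,0,0,0,0]
  squeeze: 20

```text
t: 25.35
tcp_pos: [0.6136, 0.0649, 0.207]
tcp_rot: [0.937, 0.35, 0.001, 0.0]
wrist_force: [0.4, 0.5, -0.2]
finger_gap: 0.0468
grip_force: 0.0
```

Emit:
carry_out:
  increments: [0.35,0,0,0,0,0,0,0.35,0,0,0,0,0,0,0.35,0,0,0,0,0,0,0.35,0,0,0,0,0,-0.1,0.35,0,0,0,0,0,-0.2]

```text
t: 25.85
tcp_pos: [0.6133, 0.0651, 0.2068]
tcp_rot: [0.896, 0.443, 0.0, -0.0]
wrist_force: [-3.5, 1.4, 5.5]
finger_gap: 0.0407
grip_force: 20.0
```

Emit:
carry_out:
  increments: [0.35,0,0,0,0,0,-0.7,0.35,0,0,0,0,0,-0.7,0.35,0,0,0,0,0,-0.7,0.35,0,0,0,0,0,-0.7,0.35,0,0,0,0,0,-0.7]

```text
t: 26.35
tcp_pos: [0.612, 0.0655, 0.2067]
tcp_rot: [0.689, 0.725, -0.001, -0.002]
wrist_force: [-15.8, 2.6, 10.1]
finger_gap: 0.0405
grip_force: 20.0
```

Emit:
carry_out:
  increments: [0.35,0,0,0,0,0,-0.7,0.35,0,0,0,0,0,-0.7,0.35,0,0,0,0,0,-0.7,0.35,0,0,0,0,0,-0.7,0.35,0,0,0,0,0,-0.7]

```text
t: 26.85
tcp_pos: [0.6111, 0.0647, 0.2065]
tcp_rot: [0.399, 0.917, -0.002, -0.003]
wrist_force: [-23.9, -2.2, 12.7]
finger_gap: 0.0407
grip_force: 20.0
```

Emit:
carry_out:
  increments: [0.35,0,0,0,0,0,-0.7,0.35,0,0,0,0,0,-0.7,0.35,0,0,0,0,0,-0.7,0.35,0,0,0,0,0,-0.7,0.35,0,0,0,0,0,-0.7]

```text
t: 27.35
tcp_pos: [0.6115, 0.0637, 0.2066]
tcp_rot: [0.061, 0.998, -0.001, -0.003]
wrist_force: [-21.0, -8.1, 13.2]
finger_gap: 0.0405
grip_force: 20.0
```

Emit:
carry_out:
  increments: [0.35,0,0,0,0,0,0,0.6,0,0,0,0,0,0,0.6,0,0,0,0,0,0,0.6,0,0,0,0,0,0,0.6,0,0,-30,0,0,0]

```text
t: 27.85
tcp_pos: [0.6122, 0.065, 0.2327]
tcp_rot: [0.063, 0.998, -0.0, -0.003]
wrist_force: [0.0, -0.1, -0.2]
finger_gap: 0.056
grip_force: 0.0
```

Emit:
carry_out:
  increments: [0.6,0,0,-50,0,0,0,0.6,0,0,-100,0,0,0,0.6,0,0,-130,0,0,0,0.6,0,0,-130,0,0,0,0.6,0,0,-130,0,0,0]

```text
t: 28.35
tcp_pos: [0.6135, 0.065, 0.3657]
tcp_rot: [0.063, 0.998, 0.0, -0.0]
wrist_force: [0.1, -0.4, -1.8]
finger_gap: 0.0562
grip_force: 0.0
```

```bash
cat >> h.py <<'E'
def brushes(w,cs=((.462,.380),(.424,.331)),z=(.207,.222)):
    for c in cs:
        m=(np.hypot(w[...,0]-c[0],w[...,1]-c[1])<.03)&(w[...,2]>z[0])&(w[...,2]<z[1])
        if m.sum()>5:
            (q,r)=cv2.minEnclosingCircle(w[m][:,:2].astype(np.float32)*1000); print("brush",m.sum(),np.round(q,1),round(r,1),w[m].mean(0).round(4))
E
python3 - <<'E'
from h import *
o=get_obs(); print({k:np.round(o[k],4).tolist() for k in("t","joint_positions","tcp_pos","tcp_rot","finger_gap")})
for n in("wrist","top","scene"):
    p=shot(n); w=cloud(p)
    try: print(n,hooks(w,(.613,.0645)),knob(w))
    except Exception as e: print(n,e)
    brushes(w)
    save(p,n+"3.png")
print(rel([.46,.38,.30]))
E
```

```text
{'t': 28.35, 'joint_positions': [0.0462, 0.4033, 1.0629, 0.0001, 1.6754, -1.398], 'tcp_pos': [0.6135, 0.065, 0.3657], 'tcp_rot': [0.0633, 0.998, 0.0, -0.0], 'finger_gap': 0.0562}
wrist (np.int64(1782), [np.float64(-2.2), np.float64(57.8), np.float64(117.8), np.float64(177.8), np.float64(237.8), np.float64(297.8)]) (np.int64(1321), array([612.9,  64.2]), 21.4)
top (np.int64(74), [np.float64(-7.3), np.float64(52.7), np.float64(112.7), np.float64(172.7), np.float64(232.7), np.float64(292.7)]) (np.int64(0), array([0., 0.]), 0.0)
brush 29 [458.9 380.7] 7.6 [0.4593 0.3805 0.2094]
brush 14 [449.2 341.7] 4.4 [0.449  0.3412 0.2101]
scene (np.int64(623), [np.float64(0.2), np.float64(60.2), np.float64(120.2), np.float64(180.2), np.float64(240.2), np.float64(300.2)]) (np.int64(262), array([614.1,  64.1]), 22.4)
brush 39 [463.1 382.3] 7.8 [0.4627 0.3824 0.2091]
brush 6 [449.8 342.4] 4.9 [0.45   0.3412 0.2095]
[191.65977991 293.21473194  64.85567388]
```

View pics/scene3.png

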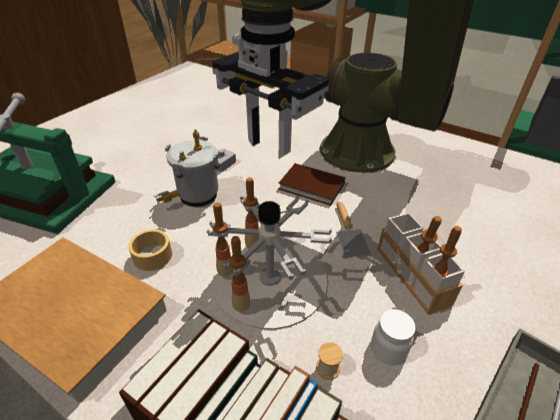

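The scene view shows the carousel turned about 137°, with the free forks near (325,235) and (290,265) facing the caddy. A brush in the caddy may have shifted, so I'll look from above it.

Emit:
carry_out:
  increments: [0.45,30,37,0,0,0,0,0.45,58,72,0,0,0,0,0.45,86,106,0,0,0,0,0.45,99,121,0,0,0,0,0.45,99,121,0,0,0,0]

```text
t: 29.0
tcp_pos: [0.5292, 0.1994, 0.3657]
tcp_rot: [0.062, 0.998, -0.0, -0.001]
wrist_force: [0.8, -0.1, 0.3]
finger_gap: 0.0423
grip_force: 0.0
```

Emit:
carry_out:
  increments: [0.45,30,37,0,0,0,0,0.45,58,72,10,0,0,0,0.45,86,106,20,0,0,0,0.45,98,121,20,0,0,0,0.45,98,121,20,0,0,0]

```text
t: 29.5
tcp_pos: [0.4479, 0.3309, 0.3452]
tcp_rot: [0.062, 0.998, -0.0, -0.001]
wrist_force: [-0.7, -0.7, 0.0]
finger_gap: 0.0421
grip_force: 0.0
```

Emit:
carry_out:
  increments: [0.45,0,0,0,0,0,0.7,0.45,0,0,0,0,0,0.7,0.45,0,0,0,0,0,0.7,0.45,0,0,0,0,0,0.7,0.45,0,0,0,0,0,0.7]

```text
t: 30.0
tcp_pos: [0.4498, 0.3284, 0.3458]
tcp_rot: [0.405, 0.914, -0.0, -0.0]
wrist_force: [-0.3, -0.4, -0.2]
finger_gap: 0.0423
grip_force: 0.0
```

Emit:
carry_out:
  increments: [0.45,0,0,0,0,0,0.7,0.45,0,0,0,0,0,0.7,0.45,0,0,0,0,0,0.7,0.45,0,0,0,0,0,0.7,0.45,0,0,0,0,0,0.7]

```text
t: 30.5
tcp_pos: [0.4498, 0.3284, 0.3458]
tcp_rot: [0.694, 0.72, -0.0, 0.0]
wrist_force: [-0.1, 0.8, 0.3]
finger_gap: 0.0424
grip_force: 0.0
```

Emit:
carry_out:
  increments: [0.45,0,0,0,0,0,0.7,0.45,0,0,0,0,0,0.7,0.45,0,0,0,0,0,0.7,0.45,0,0,0,0,0,0.7,0.45,0,0,0,0,0,0.7]

```text
t: 31.0
tcp_pos: [0.4498, 0.3284, 0.3458]
tcp_rot: [0.899, 0.438, -0.0, 0.0]
wrist_force: [-0.6, -0.3, -0.1]
finger_gap: 0.0422
grip_force: 0.0
```

```bash
cat >> h.py <<'E'
def bfit(p,w):
    # axis points: handle top disc and collar top, per brush instance
    for d in cut_out(p,"brush0"):
        if d["confidence"]<.5: continue
        q=w[d["pixels"]&~np.isnan(w[...,2])]; 
        if len(q)<20: continue
        zt=np.percentile(q[:,2],99); t=q[q[:,2]>zt-.006]; (c,r)=cv2.minEnclosingCircle(t[:,:2].astype(np.float32)*1000)
        print("brush",round(d["confidence"],2),np.round(d["at"]),"top",np.round(c,1),round(r,1),"z",zt.round(4),end=" ")
        l=q[(q[:,2]<zt-.05)&(q[:,2]>zt-.062)]
        if len(l)>5: (c,r)=cv2.minEnclosingCircle(l[:,:2].astype(np.float32)*1000); print("collar",np.round(c,1),round(r,1),len(l))
        else: print()
E
python3 - <<'E'
from h import *
o=get_obs(); print({k:np.round(o[k],4).tolist() for k in("t","joint_positions","tcp_pos","tcp_rot","finger_gap")})
for n in("wrist","scene","top"):
    p=shot(n); w=cloud(p); print(n); bfit(p,w); save(p,n+"4.png")
E
```

```text
{'t': 31.0, 'joint_positions': [0.5649, 0.257, 1.2985, -0.0003, 1.5868, 1.2285], 'tcp_pos': [0.4498, 0.3284, 0.3458], 'tcp_rot': [0.8989, 0.4382, -0.0003, 0.0002], 'finger_gap': 0.0422}
wrist
brush 0.65 [263. 138.] top [462.2 381.8] 7.9 z 0.2092 collar [462.  381.5] 15.7 350
brush 0.63 [270. 185.] top [454.1 343. ] 7.9 z 0.2095 collar [444.  338.8] 15.6 333
scene
brush 0.83 [428. 236.] top [456.4 343. ] 6.8 z 0.21 collar [444.6 339.5] 15.7 119
brush 0.69 [445. 252.] top [462.9 382.5] 7.9 z 0.2098 collar [463.1 382.3] 15.3 131
top
brush 0.8 [144. 250.] top [451.  338.2] 5.5 z 0.21 collar [441.1 334.4] 13.8 64
```

View pics/wrist4.png

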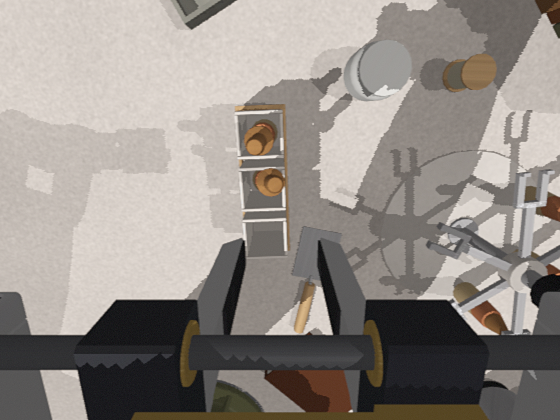

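The wrist view shows brush A upright at (258,142), and brush B at (270,182) now leaning about 12° towards the carousel. I'll take the upright brush A first.

Emit:
carry_out:
  increments: [0.45,50,-23,0,0,0,0,0.45,50,-23,50,0,0,0,0.45,50,-23,100,0,0,0,0.45,50,-23,140,0,0,0,0.45,50,-23,161,0,0,0]

```text
t: 31.8
tcp_pos: [0.4599, 0.3826, 0.1813]
tcp_rot: [0.897, 0.443, -0.002, 0.0]
wrist_force: [0.7, 0.2, -0.4]
finger_gap: 0.0424
grip_force: 0.0
```

Emit:
carry_out:
  increments: [0.45,0,0,0,0,0,0,0.1,0,0,0,0,0,0,0.1,0,0,0,0,0,0,0.1,0,0,0,0,0,0,0.1,0,0,0,0,0,0]
  squeeze: 30

```text
t: 32.3
tcp_pos: [0.4613, 0.3836, 0.1864]
tcp_rot: [0.897, 0.442, 0.001, -0.0]
wrist_force: [1.0, -1.5, 3.3]
finger_gap: 0.0165
grip_force: 30.0
```

Emit:
carry_out:
  increments: [0.1,0,0,0,0,0,0,0.1,0,0,0,0,0,0,0.1,0,0,-20,0,0,0,0.1,0,0,-60,0,0,0,0.1,0,0,-100,0,0,0]

```text
t: 32.8
tcp_pos: [0.4605, 0.3833, 0.2862]
tcp_rot: [0.897, 0.442, -0.001, 0.0]
wrist_force: [0.3, -0.1, -0.8]
finger_gap: 0.0165
grip_force: 30.0
```

Emit:
carry_out:
  increments: [0.1,0,0,-20,0,0,0,0.1,0,0,-20,0,0,0,0.1,0,0,-20,0,0,0,0.1,0,0,-20,0,0,0,0.1,0,0,-20,0,0,0]

```text
t: 33.3
tcp_pos: [0.4606, 0.3833, 0.3037]
tcp_rot: [0.897, 0.442, -0.001, 0.0]
wrist_force: [-0.1, -0.1, -0.8]
finger_gap: 0.0164
grip_force: 30.0
```

```bash
cat >> h.py <<'E'
def held(p,w,r=.035):
    o=p["obs"]; t=np.array(o["tcp_pos"]); 
    d=np.hypot(w[...,0]-t[0],w[...,1]-t[1]); z=w[...,2]-t[2]
    for a,b in((-.045,-.030),(-.078,-.050),(-.118,-.088),(-.165,-.125)):
        m=(d<r)&(z>a)&(z<b)
        if m.sum()>8:
            c,rr=cv2.minEnclosingCircle(w[m][:,:2].astype(np.float32)*1000); print(a,m.sum(),"c",np.round(np.array(c)-t[:2]*1000,1),round(rr,1),"z",z[m].min().round(4),z[m].max().round(4))
E
python3 - <<'E'
from h import *
o=get_obs(); print({k:np.round(o[k],4).tolist() for k in("t","joint_positions","tcp_pos","tcp_rot","finger_gap","grip_force")})
for n in("wrist","scene","top"):
    p=shot(n); w=cloud(p); print(n); held(p,w); print(hooks(w,(.613,.0645))); save(p,n+"5.png")
E
```

```text
{'t': 33.3, 'joint_positions': [0.633, 0.3705, 1.246, 0.0, 1.5275, 1.289], 'tcp_pos': [0.4606, 0.3833, 0.3037], 'tcp_rot': [0.8972, 0.4416, -0.0012, 0.0002], 'finger_gap': 0.0164, 'grip_force': 29.9972}
wrist
-0.045 704 c [1.9 1.3] 15.0 z -0.0417 -0.03
-0.078 160 c [1.1 0.1] 8.8 z -0.0779 -0.0683
-0.118 539 c [ 0.6 -0.7] 15.2 z -0.1179 -0.088
-0.165 456 c [-1.3 -9. ] 25.8 z -0.1649 -0.125
(np.int64(888), [np.float64(0.4), np.float64(60.4), np.float64(120.4), np.float64(180.4), np.float64(240.4), np.float64(300.4)])
scene
-0.045 159 c [ 0.6 -1. ] 15.8 z -0.0414 -0.0302
-0.078 116 c [ 2.7 -2. ] 8.9 z -0.078 -0.0501
-0.118 266 c [ -1.7 -10.2] 24.5 z -0.1179 -0.088
-0.165 353 c [-1.8 -8.9] 26.2 z -0.1649 -0.1252
(np.int64(608), [np.float64(0.1), np.float64(60.1), np.float64(120.1), np.float64(180.1), np.float64(240.1), np.float64(300.1)])
top
-0.045 39 c [ -1.  -12.6] 10.1 z -0.0419 -0.0303
-0.078 29 c [-2.7 -4.7] 8.0 z -0.0778 -0.0663
-0.118 98 c [ -2.3 -13.7] 20.5 z -0.1174 -0.0885
-0.165 103 c [-3.4 -3. ] 18.8 z -0.1634 -0.1253
(np.int64(427), [np.float64(-1.8), np.float64(58.2), np.float64(118.2), np.float64(178.2), np.float64(238.2), np.float64(298.2)])
```

View pics/scene5.png

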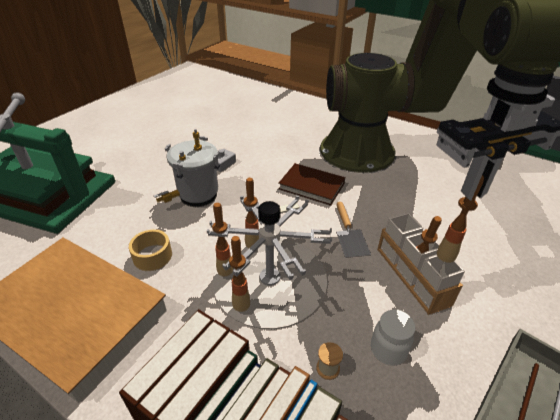

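```bash
cat >> h.py <<'E'
def fork(w,c,angs,zr=(.144,.1535)):
    d=w[...,:2]-np.array(c); r=np.hypot(d[...,0],d[...,1])
    for a in angs:
        u=np.array([np.cos(np.radians(a)),np.sin(np.radians(a))]); n=np.array([-u[1],u[0]])
        R=d@u; L=d@n; m=(R>.096)&(R<.120)&(abs(L)<.028)&(w[...,2]>zr[0])&(w[...,2]<zr[1])
        l=L[m]*1000; 
        lo,hi=l[l<0],l[l>0]
        h,_=np.histogram(l,28,(-28,28))
        print(a,m.sum(),h.tolist(), "prong mids",np.round([np.median(lo) if len(lo) else 0,np.median(hi) if len(hi) else 0],1), "tip R",np.round(R[(abs(L)<.022)&(R<.14)&(w[...,2]>.150)&(w[...,2]<.162)].max(initial=0),4))
E
python3 - <<'E'
from h import *
for n in("wrist","scene","top"):
    p=shot(n); w=cloud(p); print(n); fork(w,(.613,.0645),(55,115,175))
E
```

```text
wrist
55 76 [0, 0, 0, 0, 0, 0, 0, 0, 0, 0, 0, 0, 0, 0, 0, 0, 0, 0, 0, 0, 0, 0, 0, 0, 38, 38, 0, 0] prong mids [ 0. 22.] tip R 0.0925
115 262 [0, 0, 0, 0, 0, 0, 0, 0, 2, 43, 34, 25, 27, 1, 0, 0, 0, 0, 0, 0, 0, 20, 48, 27, 26, 9, 0, 0] prong mids [-6.7 17.9] tip R 0.127
175 299 [0, 0, 0, 0, 0, 0, 0, 0, 0, 21, 34, 26, 27, 5, 0, 0, 0, 0, 0, 0, 0, 22, 76, 36, 27, 22, 3, 0] prong mids [-5.9 17.9] tip R 0.1263
scene
55 93 [0, 0, 0, 0, 0, 0, 0, 0, 0, 19, 11, 8, 8, 0, 0, 0, 0, 0, 0, 0, 0, 9, 18, 9, 9, 2, 0, 0] prong mids [-7.2 17.5] tip R 0.1265
115 113 [0, 0, 0, 0, 0, 0, 0, 0, 1, 19, 15, 8, 9, 3, 0, 0, 0, 0, 0, 0, 0, 10, 19, 13, 8, 6, 2, 0] prong mids [-7.3 18. ] tip R 0.1252
175 70 [0, 0, 0, 0, 0, 0, 0, 0, 2, 10, 10, 6, 5, 1, 0, 0, 0, 0, 0, 0, 0, 8, 9, 7, 5, 7, 0, 0] prong mids [-7.4 18.2] tip R 0.127
top
55 59 [0, 0, 0, 0, 0, 0, 0, 0, 0, 1, 6, 10, 7, 7, 0, 0, 0, 0, 0, 0, 0, 0, 4, 6, 7, 9, 2, 0] prong mids [-4.2 21.2] tip R 0.1228
115 71 [0, 0, 0, 0, 0, 0, 0, 0, 0, 0, 3, 8, 9, 12, 3, 0, 0, 0, 0, 0, 0, 0, 3, 7, 8, 9, 9, 0] prong mids [-3.1 21.3] tip R 0.1261
175 58 [0, 0, 0, 0, 0, 0, 0, 0, 0, 2, 9, 9, 9, 1, 0, 0, 0, 0, 0, 0, 0, 0, 5, 9, 8, 6, 0, 0] prong mids [-4.8 20. ] tip R 0.1288
```

The fork slots are at about 58.3, 118.3 and 178.3°, so hook 1's seat is near (0.565, 0.154). I'll carry the brush high over brush B to a point outside hook 1.

Emit:
carry_out:
  increments: [0.1,0,0,-45,0,0,0,0.1,0,0,-90,0,0,0,0.1,0,0,-96,0,0,0,0.1,-20,35,-96,0,0,0,0.1,-40,70,-96,0,0,0]

```text
t: 34.1
tcp_pos: [0.4919, 0.3087, 0.4005]
tcp_rot: [0.897, 0.443, -0.0, 0.0]
wrist_force: [1.2, -0.1, -1.0]
finger_gap: 0.0169
grip_force: 30.0
```

Emit:
carry_out:
  increments: [0.1,-18,33,0,0,0,0,0.1,-36,66,0,0,0,0,0.1,-55,98,0,0,0,0,0.1,-55,98,30,0,0,0,0.1,-55,98,60,0,0,0]

```text
t: 34.6
tcp_pos: [0.5364, 0.2046, 0.3401]
tcp_rot: [0.898, 0.441, 0.0, 0.0]
wrist_force: [0.2, 0.7, -2.1]
finger_gap: 0.0165
grip_force: 30.0
```

Emit:
carry_out:
  increments: [0.1,0,0,40,0,0,0,0.1,0,0,80,0,0,0,0.1,0,0,115,0,0,0,0.1,0,0,133,0,0,0,0.1,0,0,133,0,0,0]

```text
t: 35.1
tcp_pos: [0.5348, 0.2054, 0.2051]
tcp_rot: [0.897, 0.442, -0.003, -0.0]
wrist_force: [0.3, -0.5, -0.5]
finger_gap: 0.0164
grip_force: 30.0
```

```bash
cat >> h.py <<'E'
def seat(a,R=102,c=(.613,.0645)): return [c[0]+R/1000*np.cos(np.radians(a)),c[1]+R/1000*np.sin(np.radians(a))]
E
python3 - <<'E'
from h import *
o=get_obs(); print({k:np.round(o[k],4).tolist() for k in("t","joint_positions","tcp_pos","tcp_rot","finger_gap","grip_force")})
for n in("wrist","scene","top"):
    p=shot(n); w=cloud(p); print(n); held(p,w,.024); fork(w,(.613,.0645),(118.3,178.3)); save(p,n+"6.png")
print(rel(seat(118.3)+[.2045]))
E
```

```text
{'t': 35.1, 'joint_positions': [0.3027, 0.3694, 1.4744, 0.0, 1.303, 0.9587], 'tcp_pos': [0.5348, 0.2054, 0.2051], 'tcp_rot': [0.8972, 0.4416, -0.0026, -0.0004], 'finger_gap': 0.0164, 'grip_force': 29.9969}
wrist
-0.045 708 c [1.9 1.4] 15.0 z -0.0415 -0.03
-0.078 155 c [ 0.9 -0.3] 9.2 z -0.0779 -0.067
-0.118 536 c [-0.2 -1.1] 15.4 z -0.1176 -0.0881
-0.165 457 c [-0.2 -1.5] 18.6 z -0.1647 -0.125
118.3 730 [0, 0, 0, 0, 0, 0, 119, 88, 85, 75, 0, 0, 0, 0, 0, 0, 0, 0, 84, 92, 77, 78, 32, 0, 0, 0, 0, 0] prong mids [-12.5  12.2] tip R 0.1255
178.3 0 [0, 0, 0, 0, 0, 0, 0, 0, 0, 0, 0, 0, 0, 0, 0, 0, 0, 0, 0, 0, 0, 0, 0, 0, 0, 0, 0, 0] prong mids [0 0] tip R 0.0393
scene
-0.045 111 c [ 0.7 -0.1] 15.8 z -0.0405 -0.0301
-0.078 83 c [ 2.1 -0.9] 9.0 z -0.0779 -0.0511
-0.118 173 c [ 0.6 -0.8] 15.2 z -0.1179 -0.0883
-0.165 234 c [ 1.5 -0.7] 18.4 z -0.165 -0.1253
118.3 113 [0, 0, 0, 0, 0, 1, 23, 15, 7, 9, 3, 0, 0, 0, 0, 0, 0, 0, 10, 20, 11, 7, 6, 1, 0, 0, 0, 0] prong mids [-13.6  11.8] tip R 0.1251
178.3 72 [0, 0, 0, 0, 0, 1, 14, 5, 9, 6, 0, 0, 0, 0, 0, 0, 0, 0, 6, 13, 8, 4, 6, 0, 0, 0, 0, 0] prong mids [-13.1  12. ] tip R 0.1274
top
118.3 67 [0, 0, 0, 0, 0, 0, 0, 8, 7, 7, 9, 1, 0, 0, 0, 0, 0, 0, 0, 3, 8, 11, 6, 6, 1, 0, 0, 0] prong mids [-9.5 15.1] tip R 0.1257
178.3 55 [0, 0, 0, 0, 0, 0, 2, 8, 8, 9, 1, 0, 0, 0, 0, 0, 0, 0, 0, 8, 7, 7, 5, 0, 0, 0, 0, 0] prong mids [-11.3  13.7] tip R 0.1284
[-23.66537966  53.80627847   4.95724949]
```

View pics/wrist6.png

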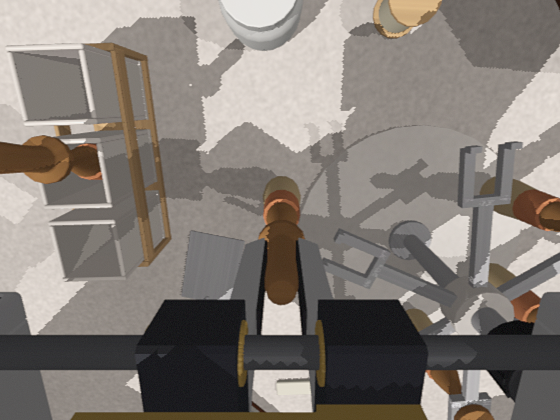

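The wrist view shows the held brush at (283,240), hanging vertical outside hook 1's fork at (350,260), with the slot centred to within 0.5 mm. Inserting.

Emit:
carry_out:
  increments: [0.1,-6,13.3,0,0,0,0,0.1,-12,26.6,0,0,0,0,0.1,-18,40,0,0,0,0,0.1,-24.3,53.2,0,0,0,0,0.1,-24.3,53.2,0,0,0,0]

```text
t: 35.75
tcp_pos: [0.5643, 0.152, 0.2082]
tcp_rot: [0.898, 0.441, -0.0, 0.0]
wrist_force: [-0.8, 0.2, -1.0]
finger_gap: 0.0162
grip_force: 30.0
```

Emit:
carry_out:
  increments: [0.1,0,0,0,0,0,0,0.1,0,0,5,0,0,0,0.1,0,0,10,0,0,0,0.1,0,0,14,0,0,0,0.1,0,0,16,0,0,0]

```text
t: 36.25
tcp_pos: [0.5634, 0.1545, 0.1923]
tcp_rot: [0.897, 0.442, 0.0, -0.0]
wrist_force: [-2.0, 1.5, 11.6]
finger_gap: 0.0166
grip_force: 30.0
```

```bash
python3 - <<'E'
from h import *
o=get_obs(); print({k:np.round(o[k],4).tolist() for k in("t","tcp_pos","tcp_rot","finger_gap","grip_force","wrist_force")})
for n in("wrist","scene"):
    p=shot(n); w=cloud(p); print(n); held(p,w,.024); fork(w,(.613,.0645),(118.3,)); save(p,n+"7.png")
print(rel(seat(118.3)+[.1924]))
E
```

```text
{'t': 36.25, 'tcp_pos': [0.5634, 0.1545, 0.1923], 'tcp_rot': [0.8971, 0.4418, 0.0003, -0.0001], 'finger_gap': 0.0166, 'grip_force': 30.0025, 'wrist_force': [-2.0019, 1.4635, 11.5821]}
wrist
-0.045 1323 c [0.2 0.5] 23.9 z -0.0449 -0.0301
-0.078 17 c [1.3 0.9] 22.6 z -0.0779 -0.0501
-0.118 444 c [ 0.6 -0.6] 15.3 z -0.118 -0.0881
-0.165 454 c [ 0.6 -0.8] 18.4 z -0.1649 -0.125
118.3 399 [0, 0, 0, 0, 0, 2, 161, 112, 63, 30, 4, 3, 1, 1, 2, 0, 0, 0, 17, 3, 0, 0, 0, 0, 0, 0, 0, 0] prong mids [-13.6   9.3] tip R 0.1253
scene
-0.045 215 c [-0.1 -0. ] 23.9 z -0.045 -0.03
-0.078 50 c [ 2.2 -0.1] 8.9 z -0.077 -0.0625
-0.118 161 c [ 1.2 -0.2] 15.4 z -0.1179 -0.0883
-0.165 224 c [ 1.1 -0.3] 18.5 z -0.1648 -0.125
118.3 62 [0, 0, 0, 0, 0, 5, 25, 12, 8, 6, 1, 1, 0, 0, 0, 0, 0, 0, 2, 0, 2, 0, 0, 0, 0, 0, 0, 0] prong mids [-14.2  11.2] tip R 0.125
[ 0.67241966  1.06440138 -0.01445679]
```

View pics/wrist7.png

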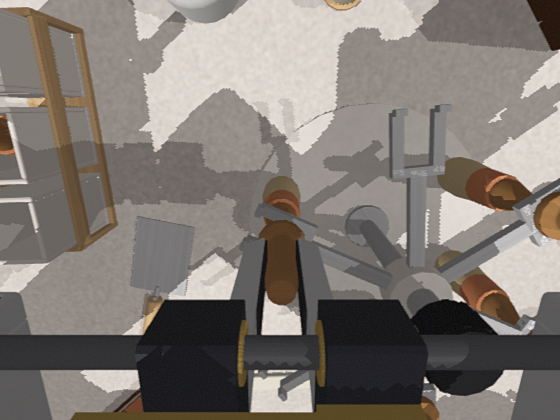

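The wrist view shows the collar resting on hook 1's prongs at (285,215), and the 11.6 N upward force confirms it is seated. Releasing, then going to brush B.

Emit:
carry_out:
  increments: [0.35,0,0,0,0,0,0,0.35,0,0,0,0,0,0,0.35,0,0,0,0,0,0,0.35,0,0,-10,0,0,0,0.35,0,0,-40,0,0,0]

```text
t: 36.85
tcp_pos: [0.5625, 0.1538, 0.2309]
tcp_rot: [0.897, 0.442, -0.002, -0.001]
wrist_force: [0.4, -0.5, 0.7]
finger_gap: 0.0329
grip_force: 0.0
```

Emit:
carry_out:
  increments: [0.45,0,0,-50,0,0,0,0.45,0,0,-90,0,0,0,0.45,10,-38,-128,0,0,0,0.45,20,-76,-128,0,0,0,0.45,30,-113,-128,0,0,0]

```text
t: 37.35
tcp_pos: [0.4912, 0.2477, 0.3625]
tcp_rot: [0.897, 0.441, 0.002, 0.0]
wrist_force: [0.6, 1.1, -0.4]
finger_gap: 0.0426
grip_force: 0.0
```

Emit:
carry_out:
  increments: [0.45,10,-38,0,0,0,0,0.45,20,-76,0,0,0,0,0.45,25,-95,0,0,0,0,0.45,25,-95,0,0,0,0,0.45,25,-95,0,0,0,0]

```text
t: 37.85
tcp_pos: [0.4322, 0.3243, 0.3608]
tcp_rot: [0.897, 0.442, 0.0, 0.0]
wrist_force: [0.1, 0.4, 0.1]
finger_gap: 0.0424
grip_force: 0.0
```

```bash
python3 - <<'E'
from h import *
o=get_obs(); print({k:np.round(o[k],4).tolist() for k in("t","joint_positions","tcp_pos","tcp_rot","finger_gap","grip_force","wrist_force")})
def cyl(w,c=(.450,.341),z0=.16,z1=.206):
    m=(np.hypot(w[...,0]-c[0],w[...,1]-c[1])<.02)&(w[...,2]>z0)&(w[...,2]<z1); return w[m]
from scipy.optimize import least_squares
for n in("wrist","scene"):
    p=shot(n); w=cloud(p); print(n); bfit(p,w); save(p,n+"8.png")
    q=cyl(w)
    f=lambda v:(lambda a:np.linalg.norm(np.cross(q-np.array([v[0],v[1],.184]),a/np.linalg.norm(a)),axis=1)-.0085)(np.array([v[2],v[3],1]))
    s=least_squares(f,[.45,.341,.19,.07],loss="soft_l1",f_scale=.001); print("handle axis at z.184",s.x.round(4),len(q),"rms",np.sqrt((s.fun**2).mean()).round(5))
    # hung brush
    t=np.array(seat(118.3)); m=(np.hypot(w[...,0]-t[0],w[...,1]-t[1])<.04)&(w[...,2]>.21)&(w[...,2]<.22)
    if m.any(): print("hung top",w[m].mean(0).round(4),m.sum(),t.round(4))
E
```

```text
{'t': 37.85, 'joint_positions': [0.576, 0.2142, 1.3172, -0.0002, 1.6096, 1.2314], 'tcp_pos': [0.4322, 0.3243, 0.3608], 'tcp_rot': [0.8971, 0.4419, 0.0003, 0.0001], 'finger_gap': 0.0424, 'grip_force': 0.0, 'wrist_force': [0.1074, 0.3737, 0.1273]}
wrist
brush 0.78 [447. 223.] top [562.8 153.9] 8.0 z 0.215 collar [563.2 153.4] 16.0 381
brush 0.55 [277. 169.] top [453.9 343. ] 8.0 z 0.2092 collar [444.3 338.8] 15.5 308
handle axis at z.184 [0.4508 0.3412 0.1662 0.0726] 119 rms 0.00108
hung top [0.5628 0.1548 0.2135] 194 [0.5646 0.1543]
scene
brush 0.85 [317. 254.] top [564.3 154.6] 7.9 z 0.2154 collar [565.  154.1] 15.2 111
brush 0.69 [429. 235.] top [455.5 343.1] 6.8 z 0.21 collar [444.8 339.3] 15.6 121
brush 0.54 [224. 160.] top [ 452.5 -206.8] 7.3 z 0.1158 
handle axis at z.184 [0.4492 0.3418 0.1989 0.0809] 144 rms 0.00082
hung top [0.5651 0.1546 0.214 ] 45 [0.5646 0.1543]
```

View pics/scene8.png

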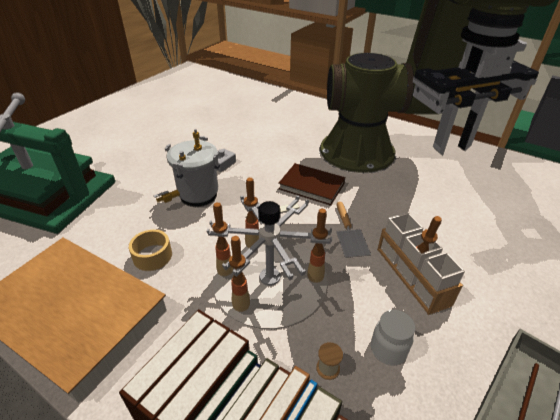

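The scene view shows brush A hanging upright at (317,245). Brush B is still leaning at (430,238), so I'll tilt the tool to match it.

```bash
python3 - <<'E'
from h import *
o=get_obs(); R=Ro.from_quat(o["tcp_rot"]).as_matrix()
a=-np.array([.183,.076,1]); a/=np.linalg.norm(a)
z=R.T@a; v=np.cross([0,0,1],z); print("rotvec",(v/np.linalg.norm(v)*np.arcsin(np.linalg.norm(v))).round(4))
P=np.array([.4502,.3414,.1845])
print("pre",rel(P-a*.08).round(1),"grip",rel(P).round(1))
E
```

```text
rotvec [ 0.0972 -0.1697  0.    ]
pre [38.2 10.7 97.3] grip [ 24.7   3.  175.8]
```

Emit:
carry_out:
  increments: [0.45,20,5,30,0.05,-0.08,0,0.45,38,10.7,60,0.097,-0.17,0,0.45,38,10.7,97,0.097,-0.17,0,0.45,38,10.7,97,0.097,-0.17,0,0.45,36,9.4,110,0.097,-0.17,0]

```text
t: 38.55
tcp_pos: [0.4623, 0.3472, 0.2524]
tcp_rot: [0.893, 0.439, -0.096, -0.006]
wrist_force: [1.0, -0.4, -0.2]
finger_gap: 0.0423
grip_force: 0.0
```

Emit:
carry_out:
  increments: [0.45,0,0,25,0,0,0,0.45,0,0,50,0,0,0,0.45,0,0,67,0,0,0,0.45,0,0,67,0,0,0,0.45,0,0,67,0,0,0]

```text
t: 39.05
tcp_pos: [0.45, 0.3425, 0.1869]
tcp_rot: [0.893, 0.44, -0.096, -0.006]
wrist_force: [-0.3, -0.0, -0.4]
finger_gap: 0.0422
grip_force: 0.0
```

```bash
python3 - <<'E'
from h import *
print(rel([.4502,.3414,.1845]).round(1), get_obs()["wrist_force"])
E
```

```text
[-0.3  1.1  2.4] [-0.29997754 -0.00593019 -0.364112  ]
```

Emit:
carry_out:
  increments: [0.1,0,0,0,0,0,0,0.1,0,0,0,0,0,0,0.1,0,0,0,0,0,0,0.1,0,0,0,0,0,0,0.1,0,0,0,0,0,0]
  squeeze: 30

```text
t: 39.55
tcp_pos: [0.4496, 0.3424, 0.1848]
tcp_rot: [0.893, 0.44, -0.097, -0.006]
wrist_force: [0.8, 0.6, 2.3]
finger_gap: 0.0165
grip_force: 30.0
```

Emit:
carry_out:
  increments: [0.1,0,0,0,0,0,0,0.1,0,0,0,0,0,0,0.1,0,0,-10,0,0,0,0.1,0,0,-40,0,0,0,0.1,0,0,-70,0,0,0]

```text
t: 40.05
tcp_pos: [0.4612, 0.3474, 0.2535]
tcp_rot: [0.893, 0.44, -0.1, -0.006]
wrist_force: [-2.8, 0.1, -2.8]
finger_gap: 0.0168
grip_force: 30.0
```

```bash
python3 - <<'E'
from h import *
o=get_obs(); print({k:np.round(o[k],4).tolist() for k in("t","joint_positions","tcp_pos","tcp_rot","finger_gap","grip_force","wrist_force")})
E
```

```text
{'t': 40.05, 'joint_positions': [0.5673, 0.457, 1.251, 0.034, 1.6307, 1.2218], 'tcp_pos': [0.4612, 0.3474, 0.2535], 'tcp_rot': [0.8927, 0.4395, -0.0996, -0.0062], 'finger_gap': 0.0168, 'grip_force': 29.9893, 'wrist_force': [-2.8223, 0.069, -2.8313]}
```

Emit:
carry_out:
  increments: [0.1,-5,-2.5,-20,0,0,0,0.1,-9,-5,-45,0,0,0,0.1,-15,-8.5,-80,0,0,0,0.1,-20,-11,-110,0,0,0,0.1,-20,-11,-110,0,0,0]

```text
t: 40.55
tcp_pos: [0.4617, 0.347, 0.3702]
tcp_rot: [0.893, 0.44, -0.094, -0.006]
wrist_force: [0.7, -0.7, -1.8]
finger_gap: 0.0167
grip_force: 30.0
```

Emit:
carry_out:
  increments: [0.1,0,0,0,-0.05,0.085,0,0.1,0,0,0,-0.097,0.17,0,0.1,0,0,0,-0.097,0.17,0,0.1,0,0,0,-0.097,0.17,0,0.1,0,0,0,-0.097,0.17,0]

```text
t: 41.05
tcp_pos: [0.4614, 0.3468, 0.365]
tcp_rot: [0.897, 0.442, -0.002, 0.0]
wrist_force: [0.3, 0.0, -0.8]
finger_gap: 0.0163
grip_force: 30.0
```

```bash
python3 - <<'E'
from h import *
o=get_obs(); print({k:np.round(o[k],4).tolist() for k in("t","joint_positions","tcp_pos","tcp_rot","finger_gap","grip_force","wrist_force")})
for n in("wrist","scene"):
    p=shot(n); w=cloud(p); print(n); held(p,w,.035); bfit(p,w); fork(w,(.613,.0645),(58.3,178.3))
R=Ro.from_quat(o["tcp_rot"]).as_matrix()
print("upright rotvec",np.cross([0,0,1],R.T@[0,0,-1]).round(4))
print(rel(seat(178.3,160)+[o["tcp_pos"][2]]).round(1))
E
```

```text
{'t': 41.05, 'joint_positions': [0.5809, 0.3054, 1.1946, 0.0003, 1.6446, 1.2371], 'tcp_pos': [0.4614, 0.3468, 0.365], 'tcp_rot': [0.8973, 0.4415, -0.0015, 0.0], 'finger_gap': 0.0163, 'grip_force': 29.9923, 'wrist_force': [0.3381, 0.0275, -0.821]}
wrist
-0.045 675 c [2.2 1.8] 14.9 z -0.0409 -0.0301
-0.078 161 c [ 0.2 -0.3] 9.2 z -0.078 -0.0675
-0.118 509 c [-0.9 -2.1] 15.3 z -0.118 -0.0881
-0.165 428 c [-2.4 -3.4] 18.7 z -0.1649 -0.1251
brush 0.8 [436. 245.] top [563.6 154.1] 7.9 z 0.2148 collar [563.2 159.7] 20.0 363
brush 0.71 [280. 238.] top [462.7 347.2] 7.8 z 0.3888 collar [464.3 349.8] 13.9 693
58.3 346 [0, 0, 0, 0, 0, 12, 34, 32, 59, 37, 0, 0, 0, 0, 0, 0, 0, 4, 28, 29, 37, 69, 5, 0, 0, 0, 0, 0] prong mids [-11.5  13.3] tip R 0.1258
178.3 257 [0, 0, 0, 0, 0, 7, 62, 20, 29, 20, 3, 0, 0, 0, 0, 0, 0, 0, 22, 52, 20, 12, 10, 0, 0, 0, 0, 0] prong mids [-13.9  11. ] tip R 0.1256
scene
-0.045 159 c [ 0.8 -1.6] 15.4 z -0.0405 -0.03
-0.078 136 c [-0.1 -1.3] 9.8 z -0.0774 -0.0504
-0.118 272 c [-0.6 -2.5] 15.7 z -0.118 -0.0882
-0.165 369 c [-1.2 -3.2] 18.8 z -0.165 -0.125
brush 0.75 [316. 256.] top [564.3 155.5] 7.0 z 0.2155 collar [563.8 153.9] 15.1 109
brush 0.62 [446. 198.] top [468.9 351.9] 7.0 z 0.3859 collar [462.4 345.2] 15.4 163
58.3 97 [0, 0, 0, 0, 0, 3, 20, 11, 7, 7, 0, 0, 0, 0, 0, 0, 0, 1, 19, 13, 8, 8, 0, 0, 0, 0, 0, 0] prong mids [-13.6  10.6] tip R 0.1262
178.3 70 [0, 0, 0, 0, 0, 5, 14, 4, 8, 4, 1, 0, 0, 0, 0, 0, 0, 0, 14, 8, 5, 6, 1, 0, 0, 0, 0, 0] prong mids [-14.2  10.7] tip R 0.1275
upright rotvec [-0.0013  0.0028  0.    ]
[-2.251e+02  1.627e+02  2.000e-01]
```

Emit:
carry_out:
  increments: [0.1,-32,23,0,0,0,0,0.1,-65,47,0,0,0,0,0.1,-97,70,0,0,0,0,0.1,-112,81,0,0,0,0,0.1,-112,81,0,0,0,0]

```text
t: 41.75
tcp_pos: [0.4573, 0.2069, 0.3659]
tcp_rot: [0.898, 0.44, 0.0, 0.0]
wrist_force: [0.3, 0.5, -1.3]
finger_gap: 0.0166
grip_force: 30.0
```

Emit:
carry_out:
  increments: [0.1,-32,23,0,0,0,0,0.1,-65,47,0,0,0,0,0.1,-97,70,0,0,0,0,0.1,-112,81,0,0,0,0,0.1,-112,81,0,0,0,0]

```text
t: 42.25
tcp_pos: [0.4533, 0.0695, 0.3656]
tcp_rot: [0.898, 0.441, -0.0, -0.0]
wrist_force: [0.7, 0.0, 0.2]
finger_gap: 0.0165
grip_force: 30.0
```

Emit:
carry_out:
  increments: [0.1,0,0,45,0,0,0,0.1,0,0,90,0,0,0,0.1,0,0,130,0,0,0,0.1,0,0,156,0,0,0,0.1,0,0,156,0,0,0]

```text
t: 42.75
tcp_pos: [0.4518, 0.0717, 0.2065]
tcp_rot: [0.897, 0.442, -0.003, -0.001]
wrist_force: [-1.0, -0.5, 0.1]
finger_gap: 0.0167
grip_force: 30.0
```

Emit:
carry_out:
  increments: [0.1,0,0,0,0,0,0,0.1,0,0,0,0,0,0,0.1,0,0,0,0,0,0]

```text
t: 43.05
tcp_pos: [0.4536, 0.0708, 0.2109]
tcp_rot: [0.897, 0.442, 0.001, 0.0]
wrist_force: [0.4, -0.4, -0.8]
finger_gap: 0.0168
grip_force: 30.0
```

```bash
python3 - <<'E'
from h import *
o=get_obs(); print({k:np.round(o[k],4).tolist() for k in("t","joint_positions","tcp_pos","tcp_rot","finger_gap","grip_force","wrist_force")})
for n in("wrist","scene"):
    p=shot(n); w=cloud(p); print(n); held(p,w,.025); fork(w,(.613,.0645),(178.3,)); save(p,n+"9.png")
print(rel(seat(178.3)+[.191]).round(1))
E
```

```text
{'t': 43.05, 'joint_positions': [0.075, 0.1074, 1.7853, 0.0001, 1.2465, 0.7308], 'tcp_pos': [0.4536, 0.0708, 0.2109], 'tcp_rot': [0.8972, 0.4417, 0.0011, 0.0004], 'finger_gap': 0.0168, 'grip_force': 29.9918, 'wrist_force': [0.4304, -0.3671, -0.8114]}
wrist
-0.045 672 c [2.5 1.9] 14.9 z -0.0407 -0.03
-0.078 157 c [ 0.3 -0.5] 9.2 z -0.078 -0.0672
-0.118 512 c [-0.2 -1.6] 15.4 z -0.118 -0.0881
-0.165 435 c [-1.7 -3.4] 18.7 z -0.1645 -0.1251
178.3 839 [0, 0, 0, 0, 0, 0, 130, 102, 101, 90, 0, 0, 0, 0, 0, 0, 0, 0, 95, 98, 92, 90, 41, 0, 0, 0, 0, 0] prong mids [-12.4  12.3] tip R 0.1259
scene
-0.045 85 c [-0.1 -0.8] 16.5 z -0.0407 -0.0303
-0.078 64 c [ 0.5 -0. ] 9.5 z -0.0777 -0.0508
-0.118 113 c [-0.3 -1.2] 15.2 z -0.1179 -0.0884
-0.165 189 c [ 0.2 -2.3] 18.7 z -0.1646 -0.1253
178.3 67 [0, 0, 0, 0, 0, 4, 12, 5, 8, 5, 1, 0, 0, 0, 0, 0, 0, 0, 15, 4, 8, 5, 0, 0, 0, 0, 0, 0] prong mids [-13.3  10.6] tip R 0.127
[32.7 47.6 19.5]
```

View pics/wrist9.png

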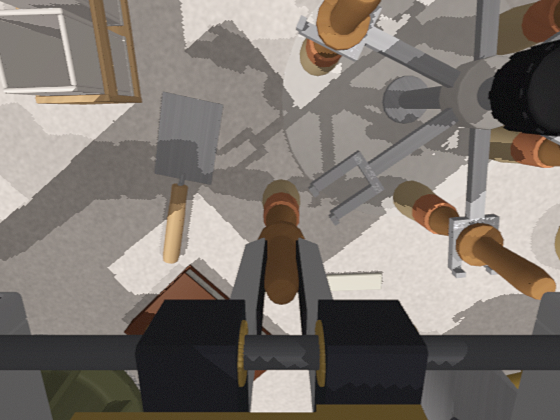

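The wrist view shows the brush at (283,240), lined up with hook 2's fork at (345,185), and the slot is centred. Inserting.

Emit:
carry_out:
  increments: [0.1,8,11.8,0,0,0,0,0.1,16.3,23.5,0,0,0,0,0.1,24.5,35.3,0,0,0,0,0.1,32.7,47,0,0,0,0,0.1,32.7,47,0,0,0,0]

```text
t: 43.65
tcp_pos: [0.5111, 0.0676, 0.2097]
tcp_rot: [0.897, 0.441, 0.0, 0.0]
wrist_force: [0.2, 0.5, -1.7]
finger_gap: 0.0167
grip_force: 30.0
```

Emit:
carry_out:
  increments: [0.1,0,0,0,0,0,0,0.1,0,0,5,0,0,0,0.1,0,0,10,0,0,0,0.1,0,0,15,0,0,0,0.1,0,0,19,0,0,0]

```text
t: 44.15
tcp_pos: [0.5101, 0.0678, 0.1909]
tcp_rot: [0.897, 0.442, 0.0, 0.0]
wrist_force: [-14.7, 1.1, 43.7]
finger_gap: 0.0167
grip_force: 30.1
```

```bash
python3 - <<'E'
from h import *
o=get_obs(); print({k:np.round(o[k],4).tolist() for k in("t","tcp_pos","tcp_rot","finger_gap","grip_force","wrist_force")})
for n in("wrist","scene"):
    p=shot(n); w=cloud(p); print(n); held(p,w,.024); fork(w,(.613,.0645),(178.3,))
print(rel(seat(178.3)+[.191]))
E
```

```text
{'t': 44.15, 'tcp_pos': [0.5101, 0.0678, 0.1909], 'tcp_rot': [0.8972, 0.4416, 0.0003, 0.0001], 'finger_gap': 0.0167, 'grip_force': 30.0825, 'wrist_force': [-14.6706, 1.108, 43.7128]}
wrist
-0.045 1542 c [0.2 0.5] 23.9 z -0.045 -0.03
-0.078 10 c [0.4 5.2] 11.5 z -0.075 -0.0501
-0.118 422 c [0.4 0.4] 15.3 z -0.118 -0.0881
-0.165 421 c [-1.4 -1.6] 18.4 z -0.165 -0.1251
178.3 282 [0, 0, 0, 0, 0, 0, 157, 90, 33, 2, 0, 0, 0, 0, 0, 0, 0, 0, 0, 0, 0, 0, 0, 0, 0, 0, 0, 0] prong mids [-14.2   0. ] tip R 0.1261
scene
-0.045 176 c [-0.1  0.6] 23.3 z -0.0449 -0.0302
-0.078 46 c [1.5 0.1] 9.7 z -0.0778 -0.0631
-0.118 114 c [-0.5 -1.3] 15.7 z -0.1167 -0.0882
-0.165 163 c [-1.1 -1.8] 18.5 z -0.165 -0.1285
178.3 26 [0, 0, 0, 0, 0, 7, 11, 6, 2, 0, 0, 0, 0, 0, 0, 0, 0, 0, 0, 0, 0, 0, 0, 0, 0, 0, 0, 0] prong mids [-15.2   0. ] tip R 0.1266
[0.24281668 0.8484308  0.29774867]
```

It is seated firmly, with a bit too much push. I'll ease up, release and retreat.

Emit:
carry_out:
  increments: [0.1,0,0,-1.5,0,0,0,0.1,0,0,-1.5,0,0,0,0.35,0,0,-1.5,0,0,0,0.35,0,0,-1.5,0,0,0,0.35,0,0,-1.5,0,0,0]

```text
t: 44.75
tcp_pos: [0.5102, 0.0677, 0.1919]
tcp_rot: [0.897, 0.442, -0.0, -0.0]
wrist_force: [-0.5, -0.6, -1.0]
finger_gap: 0.0326
grip_force: 0.0
```

Emit:
carry_out:
  increments: [0.35,0,0,0,0,0,0,0.35,0,0,-10,0,0,0,0.35,0,0,-40,0,0,0,0.35,0,0,-80,0,0,0,0.35,0,0,-120,0,0,0]

```text
t: 45.25
tcp_pos: [0.5099, 0.0677, 0.3142]
tcp_rot: [0.897, 0.442, 0.0, 0.0]
wrist_force: [1.1, 0.1, 0.6]
finger_gap: 0.0329
grip_force: 0.0
```

Emit:
carry_out:
  increments: [0.35,-40,-20,-20,0,0,0,0.35,-60,-40,-20,0,0,0,0.35,-60,-40,-20,0,0,0,0.35,-60,-40,-20,0,0,0,0.35,-60,-40,-20,0,0,0]

```text
t: 45.75
tcp_pos: [0.4424, 0.0447, 0.332]
tcp_rot: [0.897, 0.442, -0.0, -0.0]
wrist_force: [-0.7, 0.3, 1.0]
finger_gap: 0.0331
grip_force: 0.0
```

```bash
python3 - <<'E'
from h import *
o=get_obs(); print({k:np.round(o[k],4).tolist() for k in("t","tcp_pos","finger_gap","wrist_force")}); print("seats",np.round(seat(118.3),4),np.round(seat(178.3),4))
for n in("wrist","scene","top"):
    p=shot(n); w=cloud(p); print(n); bfit(p,w); save(p,n+"10.png")
    m=(np.hypot(w[...,0]-.4557,w[...,1]+.2725)<.014)&(w[...,2]>.185)&(w[...,2]<.22)
    if m.any(): print("valve z",np.percentile(w[m][:,2],[30,60,97]).round(4))
    for a in "folder paste_jar spool tape_roll weight spatula".split():
        d=cut_out(p,a)[:1]
        if d and n=="top": print(a,round(d[0]["confidence"],2),np.nanmedian(w[d[0]["pixels"]],0).round(3))
E
```

```text
{'t': 45.75, 'tcp_pos': [0.4424, 0.0447, 0.332], 'finger_gap': 0.0331, 'wrist_force': [-0.681, 0.3386, 0.982]}
seats [0.5646 0.1543] [0.511  0.0675]
wrist
brush 0.75 [317. 134.] top [509.8  66. ] 7.9 z 0.2153 collar [509.8  66. ] 15.6 413
brush 0.58 [314.  29.] top [562.6 152.2] 7.7 z 0.215 collar [563.3 152.8] 15.6 573
valve z [0.1968 0.1985 0.2074]
scene
brush 0.97 [315. 256.] top [564.7 153.8] 7.2 z 0.2161 collar [564.4 153.9] 15.2 114
brush 0.75 [294. 222.] top [510.1  67. ] 8.5 z 0.2159 collar [510.1  67.6] 15.2 88
valve z [0.1924 0.1982 0.2082]
top
valve z [0.1972 0.1993 0.2086]
folder 0.84 [ 0.421 -0.065  0.006]
paste_jar 0.63 [0.616 0.344 0.083]
spool 0.65 [0.72  0.269 0.052]
tape_roll 0.57 [ 0.714 -0.209  0.039]
weight 0.7 [ 0.309 -0.318  0.035]
spatula 0.84 [0.409 0.194 0.003]
```

View pics/scene10.png

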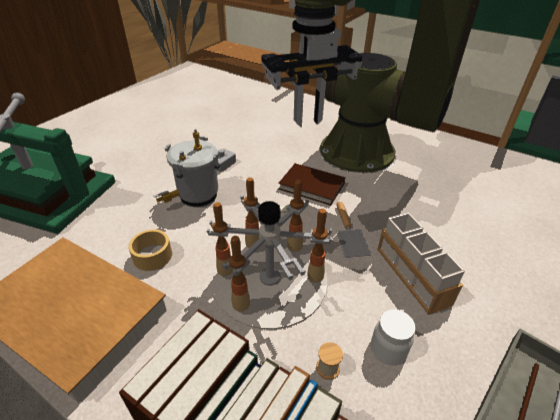

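The scene view shows both brushes upright on their hooks, at (317,250) and (297,220). The caddy is empty, the nut is open and the pin is up, and the bystanders are in place. Handing in.

```bash
python3 -c "
from station import *
print(finish_job())"
```

```text
the job is handed in; nothing more can be done
None
```

The gluing station is closed down and the job is handed in; the hand-in call returned no verdict. The lock nut is open at its stop, the pot was bled for over two seconds and the pin is back up, and both brushes from the caddy hang upright on hooks 1 and 2.

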